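# Load the trivets on the drying slide with the spatula

### The job

Draw the empty drying carriage fully out along its slide. The varnish on the green trivets is still tacky: without touching them with the fingers, lift each one with the spatula by sliding its blade underneath and stand it flat on the deck of the drawn-out carriage, inside the rim and side by side. When every trivet is aboard, push the carriage back until it clicks fully home, and leave the spatula seated in its wooden cradle, blade on the front pad and handle in the rear notch. Don't disturb the other things on the table.

Things in the scene. Friction and masses are not known exactly. Their poses are not given: they have to be found in the camera images.
- trivet1: green plastic trivet, 70 g: plate 84 (x) by 70 mm (y), 6 mm thick, dark grooves along x on top, on two foot strips 18 mm high, 8 mm wide, that run along x at the two long edges. Below the plate: a tunnel along x, 54 mm wide, 18 mm high, open at both ends. 24 mm high in all. Origin: centre of the underside (foot level). Both ends alike. 2 or 3 trivets are present, the rest absent
- trivet2: green plastic trivet, 70 g: plate 84 (x) by 70 mm (y), 6 mm thick, dark grooves along x on top, on two foot strips 18 mm high, 8 mm wide, that run along x at the two long edges. Below the plate: a tunnel along x, 54 mm wide, 18 mm high, open at both ends. 24 mm high in all. Origin: centre of the underside (foot level). Both ends alike. 2 or 3 trivets are present, the rest absent
- trivet3: green plastic trivet, 70 g: plate 84 (x) by 70 mm (y), 6 mm thick, dark grooves along x on top, on two foot strips 18 mm high, 8 mm wide, that run along x at the two long edges. Below the plate: a tunnel along x, 54 mm wide, 18 mm high, open at both ends. 24 mm high in all. Origin: centre of the underside (foot level). Both ends alike. 2 or 3 trivets are present, the rest absent
- spatula: spatula with cranked wooden handle, 140 g. Steel blade 78 (x) by 40 mm (y), 3 mm thick; origin: centre of the blade's underside, +x to the front edge. A neck rises from the rear edge to the handle: a level bar, x = -152 to -52 mm, 18 mm wide, 24 mm high, mid-height 45 mm above the blade's underside. Starts on the table lying on its blade. Centre of mass near x = -20 mm
- spatula_grip (a point): place to pinch the spatula's handle across its 18 mm width: on the handle's axis, 86 mm behind the blade's centre (x = -86, z = 45 mm in the spatula's frame); axes as the spatula's
- cradle_seat (a point): fixed wooden spatula cradle, 225 by 62 mm. The point: top of the blade pad, 20 mm above the table, where the origin of the seated spatula lies; x points the way its blade points. Cheeks beside the pad are 49 mm apart, flared, top 47 mm above the table. End stops at x = +51 (front edge) and -161 mm (handle end). Lower the spatula straight down; about 9 mm play along x
- carriage (a joint): place of the drying carriage on its slide (m): 0 = drawn fully out (end stop), 0.072 = home stop; starts latched home; grows toward the deck's +y. Friction about 2 N. A spring ball resists from about 0.051 to 0.062 (5 to 10 N in all, either way); past that the carriage snaps on to the home stop and is held. Home: above 0.068. Stays where it is left elsewhere
- deck (a point): centre of the floor of the carriage, an aluminium tray on a grey base; 30 mm above the table, moves with it. x points away from the robot, y along the slide. Floor inside the rim 108 (x) by 262 mm (y): room for three trivets side by side, long sides along x, at y = -84, 0, +84 mm. Rim 5 mm high, 4 mm thick. A grey blower bar 52 mm high stands behind, from x = 112 mm
- cradle_notch (a point): centre of the floor of the cradle's U notch for the handle, 53 mm above the table, 130 mm behind the seat point; notch 27 mm wide (across), 12 mm thick (along the handle), flared, its top about 80 mm above the table
- push_plate (a point): centre of the outer face of the upright plate beyond the carriage's -y end: push it to +y to close; pinch it from above across its 8 mm thickness to draw it to -y. 70 mm wide (deck x), top edge 84 mm above the table; this point 72 mm above the table, 173 mm from the deck's centre. 30 mm of space between plate and tray rim, a flat strut below. Axes as the deck's
- cup1: bystander: open cup cut from a green bottle, 72 mm across, 100 mm tall; origin centre of underside
- cup2: bystander: another such green cup
- tape_roll: bystander: roll of brown tape lying flat, 100 mm across, 48 mm high
- phone: bystander: phone lying flat, 72 by 148 mm, 9 mm thick
- calculator: bystander: desk calculator 110 by 150 mm, 16 mm thick
- dispenser: bystander: black tape dispenser 160 by 70 mm, 85 mm tall
- paper_tube: bystander: white paper canister 70 mm across, 110 mm tall
Mind the look-alikes: they are no part of the job. Leave any pink look-alike of the trivet2 alone.

How it is judged (in metres and radians):
On the way, in this order (a step that is already met when the one before it is completed fails the run):
1. the carriage is drawn out to its loading end (within 15 mm of the stop) (value of joint carriage below 0.015 m), for 0.2 s.
2. every trivet stands flat on the carriage's floor, the spatula withdrawn, the carriage not yet pushed in (z of trivet1 in the frame of deck between -0.004 and 0.0025 m and angle between each of trivet1, trivet2, trivet3's own z axis and vertical below 0.03 rad and x of trivet1 in the frame of deck between -0.022 and 0.022 m and y of trivet1 in the frame of deck between -0.105 and 0.105 m and z of trivet2 in the frame of deck between -0.004 and 0.0025 m and x of trivet2 in the frame of deck between -0.022 and 0.022 m and y of trivet2 in the frame of deck between -0.105 and 0.105 m and z of trivet3 in the frame of deck between -0.004 and 0.0025 m and x of trivet3 in the frame of deck between -0.022 and 0.022 m and y of trivet3 in the frame of deck between -0.105 and 0.105 m and contact force between each of trivet1, trivet2, trivet3 and spatula below 0.05 N and value of joint carriage below 0.045 m), for 0.2 s.
3. the carriage is pushed fully home past its detent, with the trivets standing on it (z of trivet1 in the frame of deck between -0.004 and 0.0025 m and angle between each of trivet1, trivet2, trivet3's own z axis and vertical below 0.03 rad and x of trivet1 in the frame of deck between -0.022 and 0.022 m and y of trivet1 in the frame of deck between -0.105 and 0.105 m and z of trivet2 in the frame of deck between -0.004 and 0.0025 m and x of trivet2 in the frame of deck between -0.022 and 0.022 m and y of trivet2 in the frame of deck between -0.105 and 0.105 m and z of trivet3 in the frame of deck between -0.004 and 0.0025 m and x of trivet3 in the frame of deck between -0.022 and 0.022 m and y of trivet3 in the frame of deck between -0.105 and 0.105 m and value of joint carriage above 0.068 m), for 0.2 s.
At the end, for the whole second after the job is handed in: Every trivet stands flat (within 0.03 rad) with both feet on the carriage floor inside the rim, the carriage is home (joint above 0.068), and the spatula lies at rest in its cradle: blade centre within 18 mm along and 9 mm across the seat, within 5 mm in height, direction within 0.12 rad (all of step 3 and contact force between each of trivet1, trivet2, trivet3 and spatula below 0.05 N and x of spatula in the frame of cradle_seat between -0.018 and 0.018 m and y of spatula in the frame of cradle_seat between -0.009 and 0.009 m and z of spatula in the frame of cradle_seat between -0.005 and 0.005 m and angle between the x axis of spatula and the x axis of cradle_seat, either way round below 0.12 rad and angle between spatula's own z axis and vertical below 0.06 rad and linear speed of each of spatula, trivet1, trivet2, trivet3 below 0.02 m/s); the robot touches nothing.
It fails at once if a trivet is touched by the fingers (contact force between the fingers and trivet1 above 1 N or contact force between the fingers and trivet2 above 1 N or contact force between the fingers and trivet3 above 1 N).
It fails at once if a bystander is moved more than 30 mm (distance of any of cup1, cup2, tape_roll, phone, calculator, dispenser, paper_tube from where it was at the start of the episode above 0.03 m).
Of trivet1, trivet2, trivet3 only 2 to 3 are there at a start; the rules pass over those that are not, and their reading is None.
At some moment in a run one of trivet1, trivet2, trivet3, spatula may be knocked a few centimetres aside while the robot is not near it.
It also fails if it takes over 208 s, if anything falls off the work surface, if the arm or the gripper's body presses on something with over 40 N, if the wrist force passes 120 N, or if a joint passes its speed limit or range.

### The arm

A 7-joint arm with a two-finger parallel gripper is mounted at the origin on the work surface. World frame = base frame: x ahead of the robot, y to its left, z up, the work surface at z = 0. Lengths are in mm, angles in rad, forces in N, time in s.
With the tool pointing down it reaches from about 400 to 875 mm from the base axis. Payload 4.4 kg.
Tool frame: the origin (TCP) lies at the very end of the fingers, on their centre line; the grasp point (between the pads) lies 19 mm behind it; z points along the fingers, x is the direction in which the jaws open and shut, and the axes are right-handed (so a half turn about z gives the same grasp; the last joint's range is limited). The gripper opens to 85 mm and grips with 20 to 120 N. Pads are 22 mm wide; open, the fingers measure 114 mm over their backs; the gripper's body (76 mm by 85 mm) begins 54 mm behind the grasp point. The pads swing forward as they close: fully open they stand 13 mm farther back than shut.
Start: joints at [1.125, 0.628, 0.038, 1.517, -0.027, 0.996, -0.02], TCP at [241.007, -603.684, 201.813] pointing down, gripper open.
Joint ranges: [-3.06, 3.06], [-0.37, 2.12], [-1.25, 1.32], [0.18, 2.47], [-1.1, 4.24], [0.23, 1.98], [-2.94, 2.94]. Speed limits (rad/s): [2.57, 2.57, 3.14, 3.14, 3.14, 3.14, 3.14].

### API

Orientations are given as [roll, pitch, yaw] about the fixed x, y, z axes, in that order (R = Rz(yaw) Ry(pitch) Rx(roll)).
In Python, from cell import ctrl, get_image, job, models gives the robot as it stands.
- The arm moves only by the tool move_arm, never from a script. Its argument "moves" is a list that holds one entry, the list of rows, each a list of 6 numbers: the shift along the tool's x, y, z in m, then the turn, a rotation vector about the tool's x, y, z in rad. A call has 1 to 20 rows; each row is the pose to reach, as a shift and turn from the pose commanded when the call began, along the tool's axes at that moment; what a row does not reach only later rows make up. A row lasts 1/8 s, in which the tool goes at most 62.5 mm and 10.7 degrees, less where a joint would pass 70% of its speed; a pose out of reach is approached as far as the arm can. A call with a gripper value outside its range is refused whole. "jaw" is the opening, from 0 (shut) to 1 (fully open), set as the call begins (left out, the last holds). The fingers move at their own pace and stop on an object; the grip force is fixed at half the most. Time passes only in rows, so rows that repeat a pose let the fingers close. It gives the time, the measured TCP pose, the force and the opening at its end, in the units of the state.
- ctrl.read_state(): the state, without advancing time (a new reading comes with each control period).
- get_image(name): name is "scene" or "top" or "wrist"; returns a dict with "color" (480x640x3 uint8, blue, green, red), "fov_y" (degrees; the focal length in pixels is half the picture's height over the tangent of half this angle, whatever the lens; pixels are square), "cx", "cy" (the principal point, pixels), "origin" and "orientation" of the camera in the world; the wrist camera has in their place "hand_eye" (4x4, takes a point from camera to tool coordinates, whose origin is the TCP and whose axes are the tool frame's). Camera axes: x right, y up, looking along -z (the intrinsics and any distortion apply to the point x, -y, -z); pixel columns grow to the right and rows downward; lengths in mm; the calibration is good to about 2 mm. A picture is of the moment at which its call begins: read the wrist's pose just before it. There is no depth.
- job.finish_job(): hands the job in, once; it reports no verdict.
Trained networks look in the newest picture that a camera, given by its name, has taken for a name from the list of things; names that differ only in an ending like _2 or _b are one class to them, and where a whole thing is asked for, a point or a joint stands for the part that bears it (a point fixed in the world has none). Each returns a list of dicts, best first, with "score" (0 to 1); they miss things now and then, are a little off and sometimes report something else, mostly with a low value. They report only what shows in the picture. A call takes as long as a camera call. They do not tell look-alikes from the thing itself.
- models.cut_out(camera, thing): "pixels" (480x640 bool, what is visible of it) and "uv" ([column, row] in pixels, amid what is visible of it).
- models.place_of(camera, thing): "uv" ([column, row] in pixels: a listed point, or the origin of a listed thing).
The state is a dict: "clock": time; "qpos": joint angles; "qd": joint speeds; "tau": joint torques, N m; "eef_pos": TCP position; "tool_rot": TCP orientation; "force": force on the tool from outside, world axes, zero at the start; "torque": the same for the moment, N m; "width": finger opening in mm.
Only numpy, scipy, OpenCV 4.12 (cv2) and the standard library are available. Lean on these libraries where they do the work, as an engineer would, in place of code of your own. Each camera call takes 0.05 s, during which the arm holds its last target.

## Working session

There is one attempt and no reset: what is moved stays moved. The work goes in short steps, Python scripts to look and compute and a tool call to move; the robot and the scene stay as the last step left them, time stands still between calls to the robot, and variables do not carry over. Pictures are saved under pics/ and viewed, and the job is handed in when it is done.

Besides the shell and the picture viewer there is one more tool, called after ">>>" as name(argument=value, ...) on one line, values as JSON. move_arm: Moves the arm, as the interface text tells. Its arguments: {"type":"object","properties":{"moves":{"type":"array","items":{"type":"array","items":{"type":"array","items":{"type":"number"}}}},"jaw":{"type":"number"}},"required":["moves"]}

```bash
ls; mkdir -p pics; python3 - <<'E'
from cell import ctrl,get_image,job,models
import cv2
s=ctrl.read_state();print(s)
for n in ["scene","top","wrist"]:
    im=get_image(n);cv2.imwrite(f"pics/{n}0.png",im["color"]);print(n,{k:v for k,v in im.items() if k!="color"})
E
```

```text
pics
{'clock': 0.0, 'qpos': array([ 1.1251876 ,  0.62934918,  0.03845348,  1.51835689, -0.02701576,
        0.99627173, -0.02002896]), 'qd': array([ 0.00042336,  0.00166444, -0.0005878 ,  0.00160423,  0.00090248,
       -0.0030156 ,  0.00059218]), 'tau': array([-4.83693111e-04, -5.63405764e+01,  1.22578505e+00, -1.93444723e+01,
        1.10277216e-02,  1.04501290e-02,  1.09567156e-05]), 'eef_pos': array([ 240.76102801, -603.05040836,  200.89090481]), 'tool_rot': array([ 3.14157461e+00,  1.86680281e-03, -1.19103423e+00]), 'force': array([ 0.11379882, -0.37104768,  0.43242771]), 'torque': array([-0.022888  , -0.01355442, -0.00872349]), 'width': 84.83678300863362}
scene {'fov_y': 42.11213955826797, 'cx': 332.34992891534114, 'cy': 245.71895139505403, 'origin': array([1370.31507585, -818.51373215,  864.09423948]), 'orientation': array([ 9.87655784e-01, -8.50861917e-04,  7.28288090e-01])}
top {'fov_y': 47.66603264302244, 'cx': 322.7253152759045, 'cy': 233.93966926494582, 'origin': array([ 385.13614106,   97.85364466, 1333.32552528]), 'orientation': array([ 0.11254026, -0.01352327, -1.57643175])}
wrist {'fov_y': 59.39592324592535, 'cx': 320.23458089518084, 'cy': 235.0088689621326, 'hand_eye': array([[ 9.99999666e-01,  4.36230861e-04, -6.90652364e-04,
         9.51481431e-02],
       [ 2.29660720e-04, -9.61506758e-01, -2.74781188e-01,
        -6.93718457e+01],
       [-7.83934949e-04,  2.74780938e-01, -9.61506538e-01,
        -1.71711231e+02],
       [ 0.00000000e+00,  0.00000000e+00,  0.00000000e+00,
         1.00000000e+00]])}
```

View pics/scene0.png

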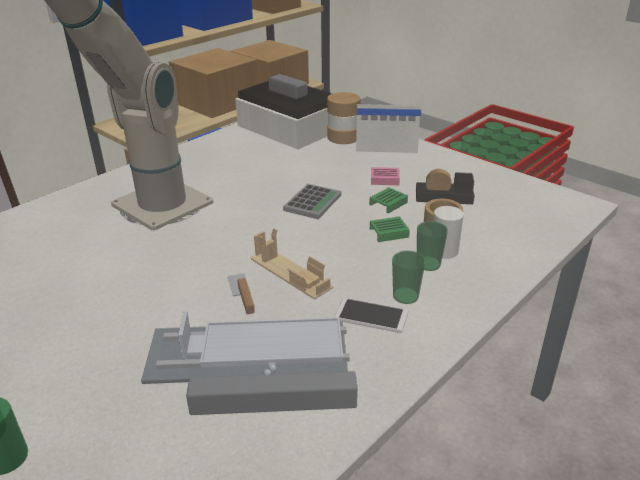

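View pics/top0.png

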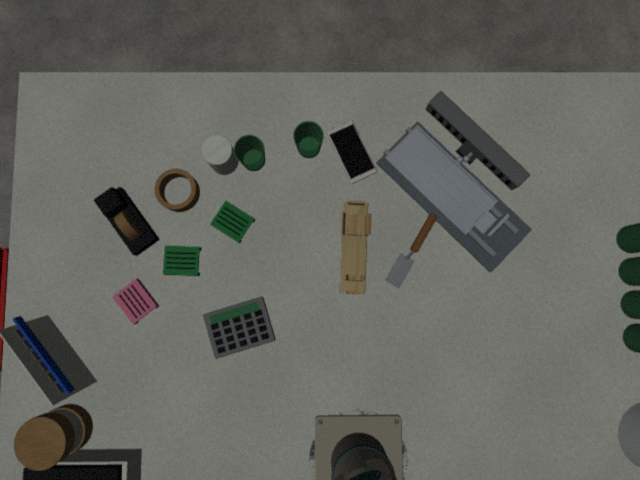

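View pics/wrist0.png

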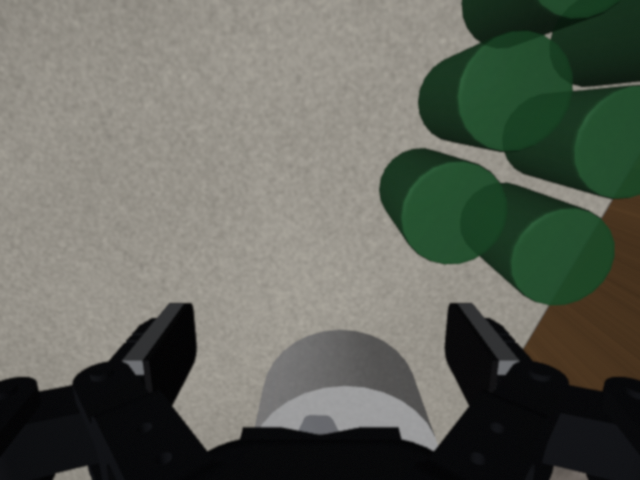

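The scene shows two green trivets in the top view at about (182,261) and (233,221), and a pink look-alike at (136,300). The spatula is near (410,255), the cradle near (354,248) and the carriage near (450,180).

```bash
cat > h.py <<'E'
import numpy as np,cv2
from scipy.spatial.transform import Rotation as Ro
from cell import ctrl,get_image,job,models
def rpy(o): return Ro.from_euler('xyz',o).as_matrix()
def cam(n):
    s=ctrl.read_state(); im=get_image(n)
    f=240/np.tan(np.radians(im['fov_y']/2))
    if n=='wrist':
        T=im['hand_eye'];R0=rpy(s['tool_rot']);R=R0@T[:3,:3];o=s['eef_pos']+R0@T[:3,3]
    else: R=rpy(im['orientation']);o=np.array(im['origin'])
    return dict(f=f,cx=im['cx'],cy=im['cy'],R=R,o=o,img=im['color'])
def unproj(c,uv,z):
    d=c['R']@np.array([(uv[0]-c['cx'])/c['f'],-(uv[1]-c['cy'])/c['f'],-1.])
    return c['o']+d*(z-c['o'][2])/d[2]
def proj(c,P):
    p=(np.atleast_2d(P)-c['o'])@c['R']
    return np.c_[c['cx']+c['f']*p[:,0]/-p[:,2],c['cy']+c['f']*p[:,1]/p[:,2]]
def tri(cs,uvs):
    A=np.zeros((3,3));b=np.zeros(3)
    for c,uv in zip(cs,uvs):
        d=c['R']@np.array([(uv[0]-c['cx'])/c['f'],-(uv[1]-c['cy'])/c['f'],-1.]);d/=np.linalg.norm(d)
        M=np.eye(3)-np.outer(d,d);A+=M;b+=M@c['o']
    return np.linalg.solve(A,b)
E
python3 - <<'E'
from h import *
c={n:cam(n) for n in('top','scene')}
for t,z in [('trivet1',0),('spatula',0),('spatula_grip',45),('cradle_seat',20),('cradle_notch',53),('deck',30),('push_plate',72),('cup1',0),('phone',0),('tape_roll',0),('dispenser',0),('calculator',0),('paper_tube',0)]:
  for n in c:
    for r in models.place_of(n,t)[:4]:
        print(t,n,round(r['score'],2),np.round(r['uv']),np.round(unproj(c[n],r['uv'],z)))
E
```

```text
trivet1 top 0.92 [235. 220.] [570. 295.   0.]
trivet1 top 0.86 [137. 301.] [374. 531.   0.]
trivet1 top 0.62 [309. 148.] [753. 113.   0.]
trivet1 top 0.61 [186. 261.] [470. 415.   0.]
trivet1 scene 0.9 [389. 233.] [570. 303.   0.]
trivet1 scene 0.88 [382. 177.] [361. 543.   0.]
trivet1 scene 0.68 [390. 202.] [472. 436.   0.]
trivet1 scene 0.61 [426. 263.] [719. 253.   0.]
spatula top 0.93 [398. 271.] [ 444. -105.    0.]
spatula scene 0.68 [240. 286.] [ 451. -106.    0.]
spatula_grip top 0.77 [414. 240.] [ 516. -140.   45.]
spatula_grip scene 0.7 [243. 292.] [ 522. -154.   45.]
cradle_seat top 0.81 [356. 226.] [553.  -2.  20.]
cradle_seat top 0.17 [306. 147.] [750. 119.  20.]
cradle_seat scene 0.64 [307. 273.] [552.  12.  20.]
cradle_notch top 0.59 [354. 274.] [434.   6.  53.]
cradle_notch scene 0.69 [386. 203.] [524. 346.  53.]
cradle_notch scene 0.61 [268. 244.] [432.   5.  53.]
deck top 0.8 [441. 179.] [ 666. -210.   30.]
push_plate top 0.69 [500. 224.] [ 548. -337.   72.]
push_plate scene 0.55 [181. 324.] [ 536. -322.   72.]
push_plate scene 0.2 [310. 204.] [401. 185.  72.]
cup1 top 0.79 [252. 164.] [713. 254.   0.]
cup1 top 0.75 [307. 148.] [752. 116.   0.]
cup1 top 0.65 [352. 278.] [427.   9.   0.]
cup1 scene 0.82 [426. 262.] [714. 258.   0.]
cup1 scene 0.73 [405. 298.] [762. 109.   0.]
cup1 scene 0.34 [440. 222.] [637. 438.   0.]
phone top 0.87 [350. 150.] [748.   8.   0.]
phone scene 0.93 [371. 316.] [744.  10.   0.]
tape_roll top 0.84 [180. 192.] [641. 432.   0.]
tape_roll scene 0.61 [441. 225.] [648. 425.   0.]
tape_roll scene 0.2 [389. 204.] [477. 421.   0.]
dispenser top 0.85 [129. 223.] [565. 557.   0.]
dispenser scene 0.84 [446. 198.] [575. 561.   0.]
calculator top 0.91 [242. 329.] [306. 277.   0.]
calculator scene 0.66 [244. 292.] [ 475. -114.   -0.]
calculator scene 0.64 [313. 204.] [317. 283.   0.]
paper_tube top 0.92 [223. 161.] [721. 327.   0.]
paper_tube scene 0.93 [444. 253.] [726. 320.   0.]
```

Only two trivets are green: A near (570,298) and B near (471,425). First I'll move over the push plate and look with the wrist camera.

```bash
cat >> h.py <<'E'
def row(p,yaw,yaw_now=None,p_now=None):
    """row to bring TCP to p (mm), tool down, yaw deg"""
    s=ctrl.read_state();R0=rpy(s['tool_rot'])
    p_now=s['eef_pos'] if p_now is None else p_now
    R1=rpy([np.pi,0,np.radians(yaw)])
    d=R0.T@(np.array(p,float)-p_now)/1000
    w=Ro.from_matrix(R0.T@R1).as_rotvec()
    print([round(float(v),4) for v in d]+[round(float(v),4) for v in w], 'n>=',np.ceil(max(np.linalg.norm(d)/.0625,np.linalg.norm(w)/.187)))
    return np.r_[d,w]
E
python3 -c "
from h import *
row([545,-332,220],-135)"
```

```text
[-0.1397, -0.3831, -0.0182, -0.0, 0.0, 1.1651] n>= 7.0
```

>>> move_arm(moves=[[[-0.14,-0.383,-0.019,0,0,1.165],[-0.14,-0.383,-0.019,0,0,1.165],[-0.14,-0.383,-0.019,0,0,1.165],[-0.14,-0.383,-0.019,0,0,1.165],[-0.14,-0.383,-0.019,0,0,1.165],[-0.14,-0.383,-0.019,0,0,1.165],[-0.14,-0.383,-0.019,0,0,1.165],[-0.14,-0.383,-0.019,0,0,1.165],[-0.14,-0.383,-0.019,0,0,1.165],[-0.14,-0.383,-0.019,0,0,1.165]]], jaw=0.35)

```text
clock: 2.8
eef_pos: [543.2, -333.5, 221.0]
tool_rot: [-3.141, -0.001, -2.359]
force: [-0.2, 0.2, -0.7]
width: 29.8
```

```bash
python3 - <<'E'
from h import *
c=cam('wrist');cv2.imwrite('pics/w1.png',c['img']);s=ctrl.read_state();print(s['eef_pos'],s['tool_rot'],s['qpos'])
t=cam('top');cv2.imwrite('pics/t1.png',t['img'])
for n,z in (('push_plate',72),('deck',30)):
  for r in models.place_of('wrist',n)[:2]: print(n,r['score'],r['uv'],unproj(c,r['uv'],z))
E
```

```text
[ 543.44606999 -333.36272825  221.02643231] [-3.14140530e+00 -6.03951091e-04 -2.35874922e+00] [ 0.29161334  0.61487657  0.36365978  1.53839636 -0.24055233  1.03268834
 -1.6406769 ]
push_plate 0.73 [319.6, 207.1] [ 543.80448626 -334.22636472   72.        ]
deck 0.66 [117.9, 201.6] [ 666.21656448 -206.89042814   30.        ]
```

View pics/w1.png

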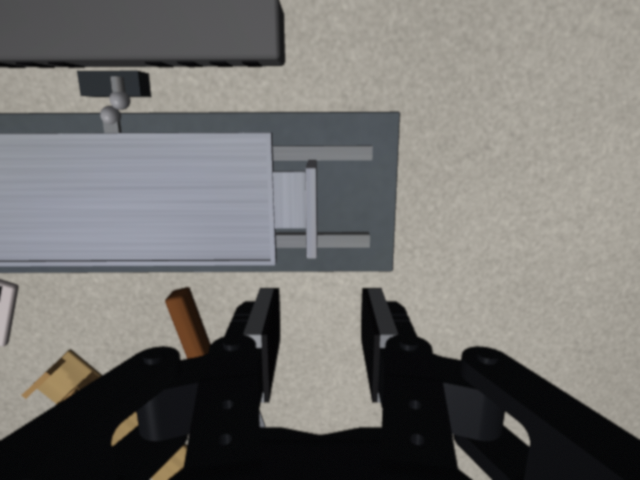

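The wrist view shows the push plate's top edge at columns 306-316, rows 162-258, with the tray to its left and the slide parallel to the image x axis.

```bash
python3 - <<'E'
from h import *
c=cam('wrist')
for uv in [(306,163),(316,163),(306,258),(316,258)]: print(unproj(c,uv,84))
for uv in [(399,112),(393,271)]: print('base',unproj(c,uv,8))
for uv in [(271,132),(274,264)]: print('rim',unproj(c,uv,35))
m=(unproj(c,(306,163),84)+unproj(c,(316,258),84))/2;print(m)
row([m[0],m[1],55],-135)
E
```

```text
[ 576.71670753 -351.20064934   84.        ]
[ 571.56528701 -356.33426325   84.        ]
[ 525.68633774 -299.04760876   84.        ]
[ 520.19777951 -304.51472818   84.        ]
base [ 545.90018911 -432.9739182     8.        ]
base [ 439.67520904 -328.90558697    8.        ]
rim [ 612.35108749 -344.06516767   35.        ]
rim [ 531.42112601 -261.45951769   35.        ]
[ 548.45724352 -327.85768876   84.        ]
[-0.0061, 0.0003, 0.1659, -0.0001, 0.0001, -0.0011] n>= 3.0
```

>>> move_arm(moves=[[[-0.006,0,0.04,0,0,0.008],[-0.006,0,0.08,0,0,0.008],[-0.006,0,0.11,0,0,0.008],[-0.006,0,0.13,0,0,0.008],[-0.006,0,0.15,0,0,0.008],[-0.006,0,0.163,0,0,0.008],[-0.006,0,0.163,0,0,0.008]]])

```text
clock: 3.92
eef_pos: [548.5, -327.2, 57.0]
tool_rot: [3.14, -0.0, -2.364]
force: [0.2, 0.1, -0.4]
width: 30.1
```

>>> move_arm(moves=[[[0,0,0,0,0,0],[0,0,0,0,0,0],[0,0,0,0,0,0],[0,0,0,0,0,0]]], jaw=0)

```text
clock: 4.42
eef_pos: [549.2, -327.5, 58.1]
tool_rot: [-3.141, 0.0, -2.364]
force: [-0.0, 0.1, 0.2]
width: 0.3
```

```bash
python3 - <<'E'
from h import *
c=cam('wrist');t=cam('scene');cv2.imwrite('pics/w2.png',np.hstack([cv2.resize(c['img'],(400,300)),cv2.resize(t['img'][200:440,80:400],(400,300))]))
E
```

```text
(no output)
```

View pics/w2.png

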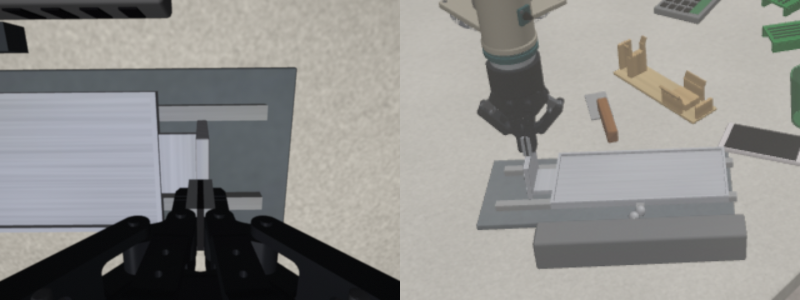

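```bash
python3 - <<'E'
from h import *
c=cam('wrist');s=ctrl.read_state();print(s['eef_pos'],s['width'])
print(proj(c,[[576.7,-351.2,84],[571.6,-356.3,84],[525.7,-299,84],[520.2,-304.5,84],s['eef_pos']]))
cv2.imwrite('pics/w3.png',c['img'])
E
```

```text
[ 549.09100568 -327.42654639   57.91065555] 0.14611550012092198
[[311.05110927 212.78307075]
 [331.38791188 212.62135115]
 [311.46582593 389.99081318]
 [330.81097555 389.84782068]
 [319.59727108 280.47545598]]
```

View pics/w3.png

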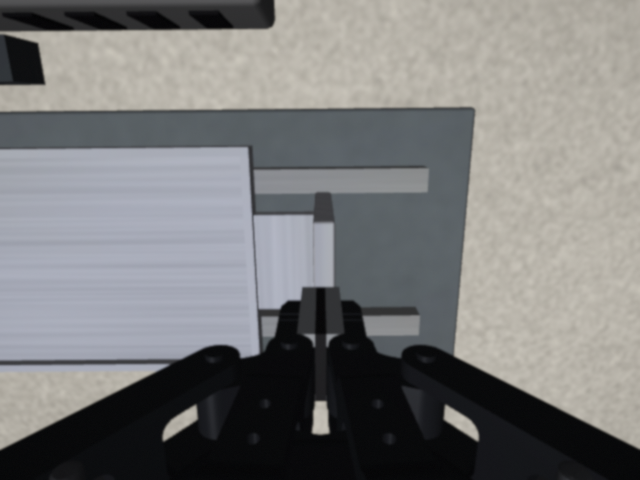

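```bash
python3 - <<'E'
from h import *
t=cam('scene');s=ctrl.read_state()
pts=[[576.7,-351.2,84],[571.6,-356.3,84],[525.7,-299,84],[520.2,-304.5,84],s['eef_pos'],s['eef_pos']+[0,0,50]]
uv=proj(t,pts);print(uv)
im=cv2.resize(t['img'][230:380,120:320],(800,600),interpolation=cv2.INTER_CUBIC)
for u in uv: cv2.circle(im,tuple(int(v) for v in (u-[120,230])*4),4,(0,0,255),1)
cv2.imwrite('pics/s3.png',im)
E
```

```text
[[181.04150682 335.92235659]
 [177.13030926 336.0682772 ]
 [186.88206159 310.95683048]
 [182.87585131 311.09871666]
 [184.13932783 333.58168593]
 [180.69929881 313.55658451]]
```

View pics/s3.png

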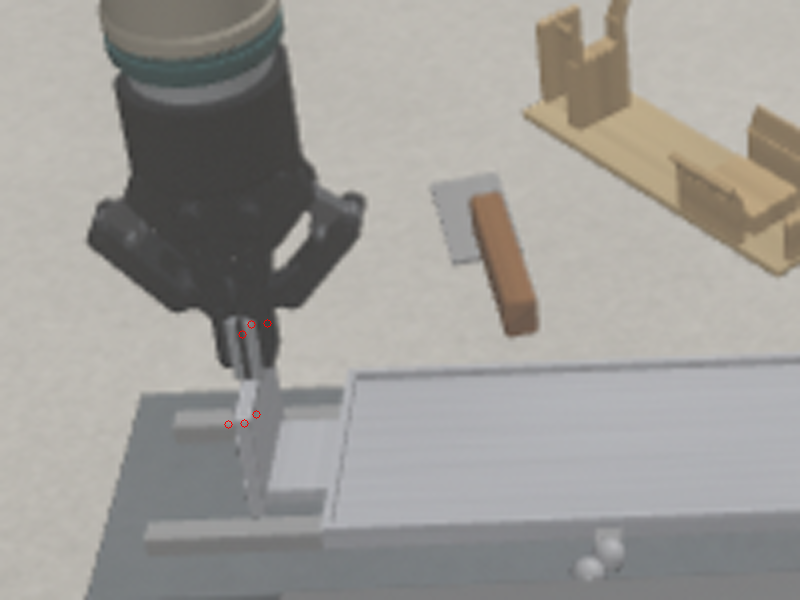

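```bash
python3 - <<'E'
from h import *
im=cv2.imread('pics/w3.png')[170:440,200:440]
cv2.imwrite('pics/w3z.png',cv2.convertScaleAbs(cv2.resize(im,None,fx=2.2,fy=2.2,interpolation=cv2.INTER_CUBIC),alpha=1.8))
E
```

```text
(no output)
```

View pics/w3z.png

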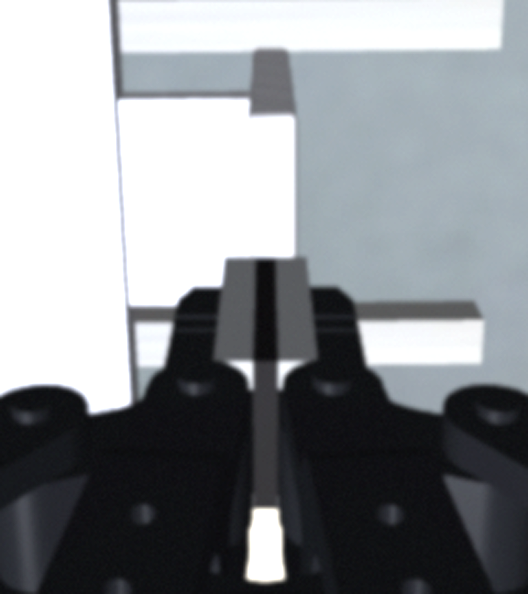

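>>> move_arm(moves=[[[0.006,0,0,0,0,0],[0.012,0,0,0,0,0],[0.018,0,0,0,0,0],[0.024,0,0,0,0,0],[0.024,0,0,0,0,0]]])

```text
clock: 5.25
eef_pos: [531.3, -345.1, 57.9]
tool_rot: [-3.141, -0.0, -2.365]
force: [-0.5, -0.5, 0.5]
width: 0.1
```

```bash
python3 - <<'E'
from h import *
c=cam('wrist');t=cam('scene');cv2.imwrite('pics/w4.png',np.hstack([cv2.resize(c['img'],(400,300)),cv2.resize(t['img'][200:440,80:400],(400,300))]))
E
```

```text
(no output)
```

View pics/w4.png

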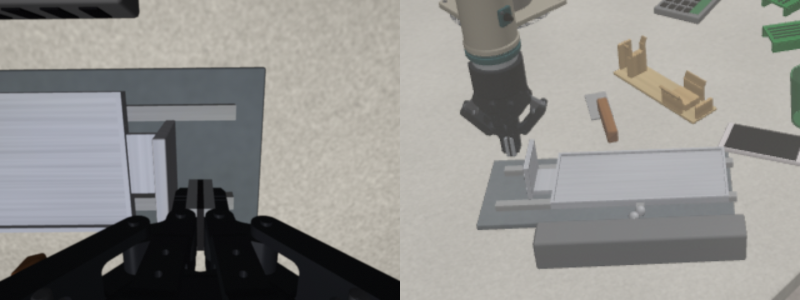

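```bash
python3 - <<'E'
from h import *
t=cam('scene');s=ctrl.read_state();p=s['eef_pos'];print(p)
tp=cam('top')
for c,n,(a,b) in ((t,'s5',(270,120)),(tp,'t5',(160,440))):
    im=cv2.resize(c['img'][a:a+100,b:b+130],None,fx=5,fy=5,interpolation=cv2.INTER_CUBIC)
    for q,col in ((p,(0,0,255)),(p+[0,0,27],(255,0,0))):
        u=proj(c,q)[0];print(n,u);cv2.circle(im,tuple(int(v) for v in (u-[b,a])*5),5,col,1)
    cv2.imwrite(f'pics/{n}.png',cv2.convertScaleAbs(im,alpha=1.5))
E
```

```text
[ 532.17100534 -344.03334609   57.80574153]
s5 [171.78246584 333.99216704]
s5 [169.78880178 323.29029623]
t5 [501.19242516 231.97052642]
t5 [505.13950915 230.62471   ]
```

View pics/s5.png

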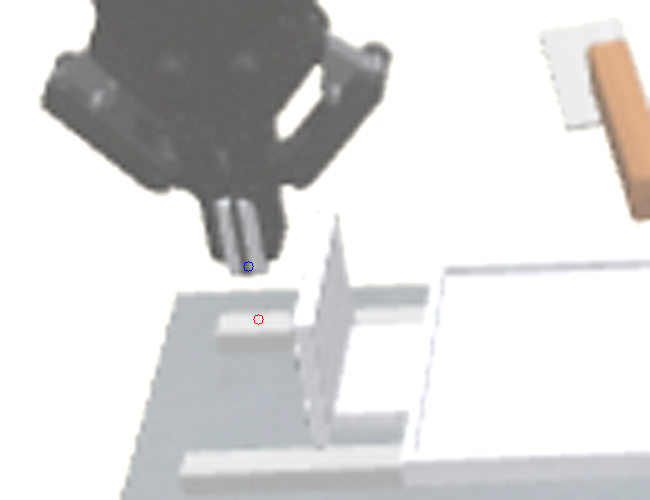

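View pics/t5.png

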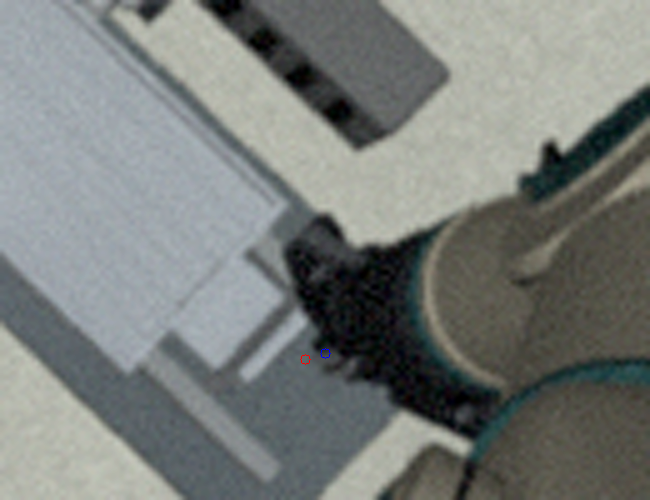

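The grip missed. Both the scene and wrist views put the fingertips about 25 mm higher than the reported TCP. I'll go back over the plate, open the jaw and descend deeper while watching the force.

>>> move_arm(moves=[[[0,0,-0.015,0,0,0],[-0.012,0,-0.015,0,0,0],[-0.024,0,-0.015,0,0,0],[-0.024,0,-0.015,0,0,0],[-0.024,0,0,0,0,0],[-0.024,0,0.005,0,0,0],[-0.024,0,0.01,0,0,0],[-0.024,0,0.015,0,0,0],[-0.024,0,0.02,0,0,0],[-0.024,0,0.025,0,0,0],[-0.024,0,0.025,0,0,0]]], jaw=0.35)

```text
clock: 6.82
eef_pos: [548.8, -327.2, 32.4]
tool_rot: [3.141, -0.0, -2.364]
force: [0.4, 0.3, -0.1]
width: 29.4
```

>>> move_arm(moves=[[[0,0,0,0,0,0],[0,0,0,0,0,0],[0,0,0,0,0,0],[0,0,0,0,0,0]]], jaw=0)

```text
clock: 7.32
eef_pos: [548.6, -328.1, 33.1]
tool_rot: [-3.141, -0.001, -2.364]
force: [-3.3, -1.3, 3.6]
width: 6.8
```

Gripped, width 6.8 mm. Next I draw the carriage out.

>>> move_arm(moves=[[[0.004,0,0,0,0,0],[0.009,0,0,0,0,0],[0.015,0,0,0,0,0],[0.021,0,0,0,0,0],[0.027,0,0,0,0,0],[0.033,0,0,0,0,0],[0.039,0,0,0,0,0],[0.045,0,0,0,0,0],[0.051,0,0,0,0,0],[0.057,0,0,0,0,0],[0.062,0,0,0,0,0],[0.067,0,0,0,0,0],[0.071,0,0,0,0,0],[0.073,0,0,0,0,0],[0.073,0,0,0,0,0],[0.073,0,0,0,0,0]]])

```text
clock: 9.32
eef_pos: [497.7, -379.1, 33.1]
tool_rot: [-3.14, 0.0, -2.364]
force: [4.3, -1.6, 5.2]
width: 6.8
```

```bash
python3 - <<'E'
from h import *
c=cam('wrist');t=cam('top');cv2.imwrite('pics/w6.png',np.hstack([cv2.resize(c['img'],(400,300)),cv2.resize(t['img'][60:300,300:620],(400,300))]))
print(ctrl.read_state()['force'])
E
```

```text
[ 2.7869485  -1.19898559  5.238525  ]
```

View pics/w6.png

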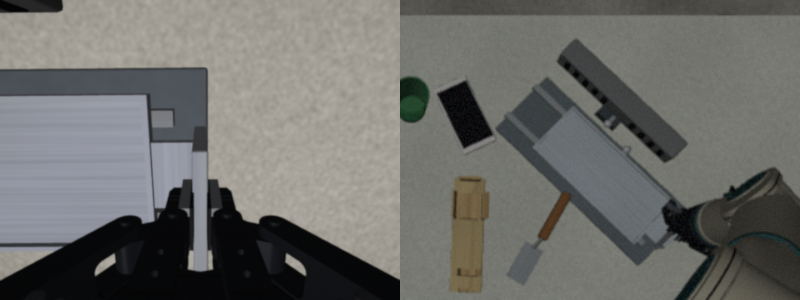

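The carriage is drawn out about 72 mm, with its rails exposed on the +y side in the top view. I'll release it and look over the spatula.

```bash
python3 -c "
from h import *
row([535,-130,220],-122,p_now=None)"
```

```text
[-0.2014, 0.151, -0.1871, -0.0016, 0.0, -0.2346] n>= 6.0
```

>>> move_arm(moves=[[[0,0,0,0,0,0],[0,0,0,0,0,0],[0,0,-0.02,0,0,0],[0,0,-0.06,0,0,0],[0,0,-0.12,0,0,0],[0,0,-0.17,0,0,0],[0,0,-0.187,0,0,0]]], jaw=0.35)

```text
clock: 10.3
eef_pos: [497.9, -380.1, 224.6]
tool_rot: [-3.135, 0.001, -2.365]
force: [0.4, -0.5, -0.1]
width: 30.2
```

>>> move_arm(moves=[[[-0.201,0.151,0,0,0,-0.234],[-0.201,0.151,0,0,0,-0.234],[-0.201,0.151,0,0,0,-0.234],[-0.201,0.151,0,0,0,-0.234],[-0.201,0.151,0,0,0,-0.234],[-0.201,0.151,0,0,0,-0.234],[-0.201,0.151,0,0,0,-0.234],[-0.201,0.151,0,0,0,-0.234]]], jaw=0.55)

```text
clock: 11.3
eef_pos: [533.9, -131.7, 219.8]
tool_rot: [-3.142, -0.001, -2.133]
force: [-0.2, -0.4, -0.6]
width: 46.6
```

```bash
python3 - <<'E'
from h import *
s=ctrl.read_state();c=cam('wrist');cv2.imwrite('pics/w7.png',c['img']);print(s['eef_pos'],s['tool_rot'])
t=cam('top');cv2.imwrite('pics/t7.png',t['img'])
for n,z in (('spatula_grip',45),('spatula',0)):
  for k,cc in (('wrist',c),('top',t)):
    for r in models.place_of(k,n)[:2]: print(n,k,r['score'],r['uv'],unproj(cc,r['uv'],z))
E
```

```text
[ 533.88326497 -131.67391304  219.81175562] [-3.14157488e+00 -5.56382164e-04 -2.13280997e+00]
spatula_grip wrist 0.64 [346.9, 202.9] [ 520.62691202 -150.4590867    45.        ]
spatula_grip top 0.85 [417.9, 238.3] [ 519.23040938 -147.82919214   45.        ]
spatula wrist 0.65 [345.3, 278.0] [ 446.98429132 -107.25182055    0.        ]
spatula top 0.78 [398.8, 270.3] [ 445.09787542 -107.38029125    0.        ]
```

View pics/w7.png

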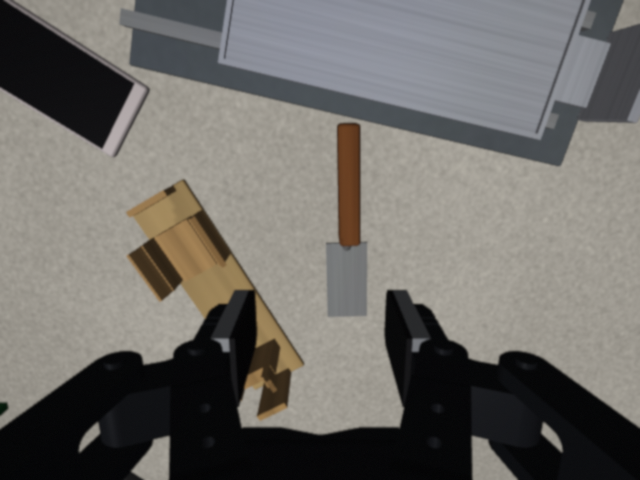

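View pics/t7.png

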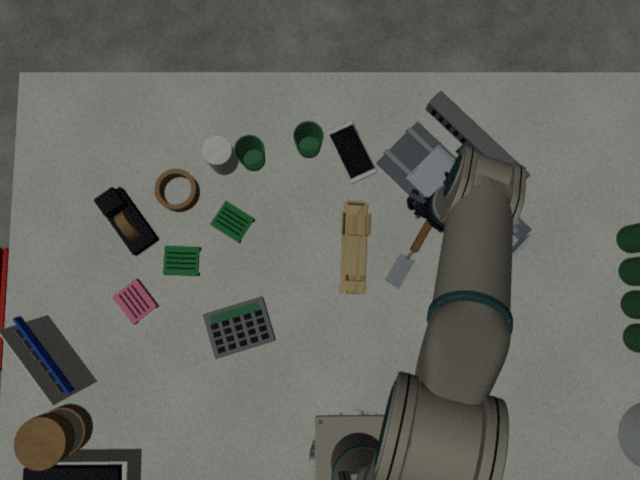

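The wrist view shows the spatula in line with image vertical: handle at column 348, rows 124-245, blade at rows 243-317. I'll grip it at about row 204.

```bash
python3 - <<'E'
from h import *
c=cam('wrist')
for uv,z in (((348,124),57),((349,245),57),((348.5,204),57),((327,243),3),((367,242),3),((328,316),3),((366,316),3)): print(uv,unproj(c,uv,z))
g=unproj(c,(348.5,204),57)
row([g[0],g[1],8],-122.2)
E
```

```text
(348, 124) [ 576.00312161 -182.25738313   57.        ]
(349, 245) [ 492.11226584 -132.72980758   57.        ]
(348.5, 204) [ 522.11531633 -150.29157265   57.        ]
(327, 243) [ 488.82920022 -110.19456498    3.        ]
(367, 242) [ 469.18078018 -143.41338481    3.        ]
(328, 316) [422.43320956 -70.17540313   3.        ]
(366, 316) [ 401.91354429 -102.86953893    3.        ]
[0.0235, -0.0003, 0.2118, 0.0, 0.0, 0.0025] n>= 4.0
```

>>> move_arm(moves=[[[0.0245,0,0.05,0,0,-0.02],[0.0245,0,0.1,0,0,-0.02],[0.0245,0,0.14,0,0,-0.02],[0.0245,0,0.17,0,0,-0.02],[0.0245,0,0.19,0,0,-0.02],[0.0245,0,0.2,0,0,-0.02],[0.0245,0,0.206,0,0,-0.02],[0.0245,0,0.21,0,0,-0.02],[0.0245,0,0.21,0,0,-0.02]]])

```text
clock: 12.78
eef_pos: [521.6, -150.8, 10.1]
tool_rot: [-3.141, 0.0, -2.11]
force: [0.2, -0.1, 0.1]
width: 47.0
```

```bash
python3 - <<'E'
from h import *
s=ctrl.read_state();print(s['eef_pos'])
c=cam('wrist');t=cam('scene');cv2.imwrite('pics/w8.png',np.hstack([cv2.resize(c['img'],(400,300)),cv2.resize(t['img'][220:340,180:340],(400,300))]))
E
```

```text
[ 521.63139865 -150.8414881    10.14600783]
```

View pics/w8.png

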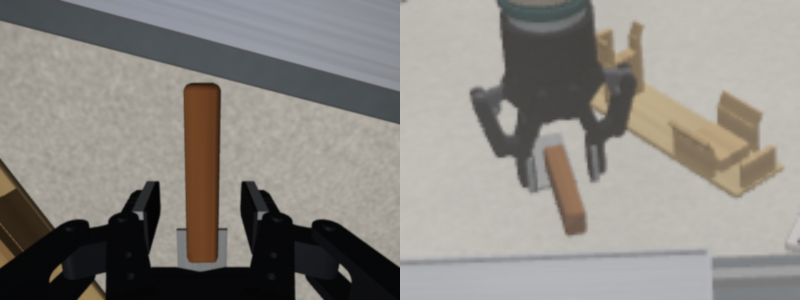

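>>> move_arm(moves=[[[0,0,0.003,0,0,0],[0,0,0.006,0,0,0],[0,0,0.006,0,0,0]]])

```text
clock: 13.25
eef_pos: [521.1, -150.7, 3.5]
tool_rot: [3.141, -0.0, -2.11]
force: [0.0, 0.5, 0.5]
width: 47.4
```

>>> move_arm(moves=[[[0,0,0,0,0,0],[0,0,0,0,0,0],[0,0,0,0,0,0],[0,0,0,0,0,0],[0,0,0,0,0,0]]], jaw=0)

```text
clock: 13.88
eef_pos: [521.3, -150.9, 3.9]
tool_rot: [-3.141, 0.0, -2.11]
force: [-0.4, 0.2, 2.9]
width: 17.1
```

>>> move_arm(moves=[[[0,0,-0.01,0,0,0],[0,0,-0.03,0,0,0],[0,0,-0.06,0,0,0],[0,0,-0.09,0,0,0],[0,0,-0.12,0,0,0],[0,0,-0.12,0,0,0]]])

```text
clock: 14.62
eef_pos: [523.1, -151.3, 126.2]
tool_rot: [-3.137, 0.002, -2.11]
force: [-0.2, 0.1, -1.6]
width: 16.9
```

```bash
python3 - <<'E'
from h import *
s=ctrl.read_state();print(s['eef_pos'])
c=cam('wrist');t=cam('scene');cv2.imwrite('pics/w9.png',np.hstack([cv2.resize(c['img'],(400,300)),cv2.resize(t['img'][180:330,150:350],(400,300))]))
E
```

```text
[ 523.11855348 -151.29215359  126.22058334]
```

View pics/w9.png

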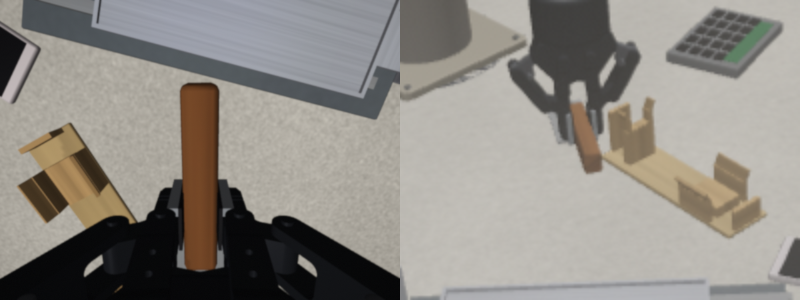

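The spatula is held at width 17 mm and level. Next I measure the trivets more closely.

```bash
python3 - <<'E'
from h import *
t=cam('top');s=cam('scene')
a=cv2.resize(t['img'][120:340,80:300],(600,600),interpolation=cv2.INTER_CUBIC)
cv2.imwrite('pics/t9.png',cv2.convertScaleAbs(a,alpha=1.6))
hsv=cv2.cvtColor(t['img'],cv2.COLOR_BGR2HSV)
m=cv2.inRange(hsv,(50,90,40),(80,255,255));m[:, :150]=0
n,l,st,ce=cv2.connectedComponentsWithStats(m)
for i in range(1,n):
    if st[i,4]>60:
        p=np.argwhere(l==i)[:,::-1].astype(np.float32)
        W=np.array([unproj(t,q,24)[:2] for q in p],np.float32)
        r=cv2.minAreaRect(W);print(st[i],np.round(r[0]),np.round(r[1]),round(r[2],1))
E
```

```text
[296 122  27  35 530] [766. 107.] [57. 84.] 57.6
[243 136  21  34 468] [736. 250.] [83. 49.] 0.4
[211 201  43  41 861] [565. 299.] [83. 68.] 57.6
[617 224  23  28 486] [ 522. -666.] [54. 68.] 85.9
[163 246  37  30 904] [471. 420.] [84. 68.] 87.7
[619 258  21  27 431] [ 440. -663.] [49. 64.] 85.9
[622 292  18  26 374] [ 360. -661.] [41. 60.] 85.9
[210 302  49  22 418] [345. 291.] [ 21. 118.] 16.7
[624 326  16  26 323] [ 279. -658.] [36. 59.] 85.9
```

View pics/t9.png

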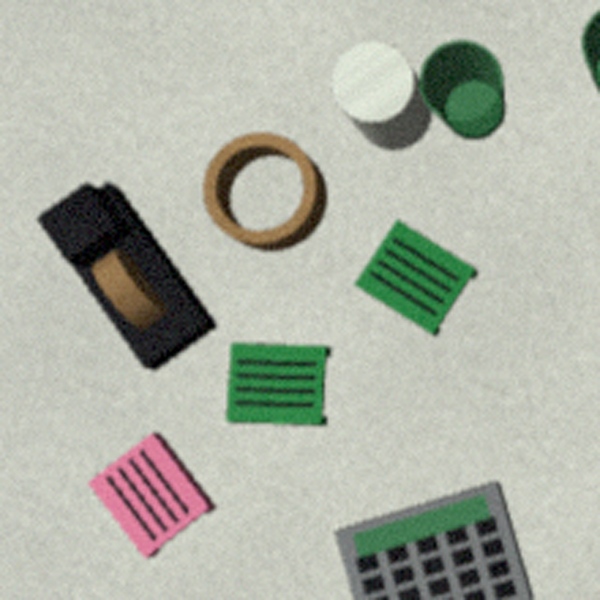

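Top-view fit at z=24 gives A at (565,299), long axis 57.6°, and B at (471,420), long axis 87.7°. I'll swing round in two halves and check A with the wrist camera.

```bash
python3 -c "
from h import *
row([560,80,220],15)"
```

```text
[-0.218, 0.0845, -0.0971, 0.0016, 0.0022, -2.3716] n>= 13.0
```

>>> move_arm(moves=[[[0,0,-0.05,0,0,0],[-0.02,0.01,-0.097,0,0,-0.18],[-0.218,0.084,-0.097,0,0,-0.36],[-0.218,0.084,-0.097,0,0,-0.54],[-0.218,0.084,-0.097,0,0,-0.72],[-0.218,0.084,-0.097,0,0,-0.9],[-0.218,0.084,-0.097,0,0,-1.08],[-0.218,0.084,-0.097,0,0,-1.26],[-0.218,0.084,-0.097,0,0,-1.44],[-0.218,0.084,-0.097,0,0,-1.62],[-0.218,0.084,-0.097,0,0,-1.8],[-0.218,0.084,-0.097,0,0,-1.98],[-0.218,0.084,-0.097,0,0,-2.16],[-0.218,0.084,-0.097,0,0,-2.34],[-0.218,0.084,-0.097,0,0,-2.37],[-0.218,0.084,-0.097,0,0,-2.37],[-0.218,0.084,-0.097,0,0,-2.37]]])

```text
clock: 16.95
eef_pos: [561.0, 79.3, 220.5]
tool_rot: [3.142, 0.001, 0.258]
force: [-1.1, -0.0, -1.1]
width: 17.1
```

```bash
python3 -c "
from h import *
print(ctrl.read_state()['qpos'])
row([600,355,220],147.6)"
```

```text
[ 0.05021143  0.50639633 -0.36396943  1.72475184  0.21389243  0.95015421
 -0.13883585]
[0.1081, -0.2566, 0.0005, -0.0006, 0.0003, -2.3178] n>= 13.0
```

>>> move_arm(moves=[[[0.01,-0.03,0,0,0,-0.18],[0.03,-0.06,0,0,0,-0.36],[0.04,-0.09,0,0,0,-0.54],[0.05,-0.12,0,0,0,-0.72],[0.06,-0.15,0,0,0,-0.9],[0.07,-0.18,0,0,0,-1.08],[0.08,-0.21,0,0,0,-1.26],[0.09,-0.24,0,0,0,-1.44],[0.108,-0.257,0,0,0,-1.62],[0.108,-0.257,0,0,0,-1.8],[0.108,-0.257,0,0,0,-1.98],[0.108,-0.257,0,0,0,-2.16],[0.108,-0.257,0,0,0,-2.318],[0.108,-0.257,0,0,0,-2.318],[0.108,-0.257,0,0,0,-2.318]]])

```text
clock: 18.82
eef_pos: [599.5, 355.4, 220.6]
tool_rot: [-3.141, 0.0, 2.575]
force: [-0.6, 0.9, -0.8]
width: 17.0
```

```bash
python3 - <<'E'
from h import *
s=ctrl.read_state();c=cam('wrist');cv2.imwrite('pics/w10.png',c['img']);print(s['eef_pos'],s['tool_rot'],s['qpos'])
for r in models.place_of('wrist','trivet1')[:2]: print(r['score'],r['uv'],unproj(c,r['uv'],0))
def fit(c,z=24,lo=(50,90,40),hi=(80,255,255)):
    m=cv2.inRange(cv2.cvtColor(c['img'],cv2.COLOR_BGR2HSV),lo,hi)
    m=cv2.morphologyEx(m,cv2.MORPH_CLOSE,np.ones((9,9)))
    n,l,st,ce=cv2.connectedComponentsWithStats(m)
    for i in range(1,n):
        if st[i,4]>400:
            p=np.argwhere(l==i)[:,::-1].astype(np.float32)
            h=cv2.convexHull(p)[:,0]
            W=np.array([unproj(c,q,z)[:2] for q in h],np.float32)
            print(st[i],cv2.minAreaRect(W))
fit(c)
E
```

```text
[599.50717998 355.37587048 220.62092172] [-3.14108769e+00  2.68718391e-04  2.57489937e+00] [-0.13298123  0.82944539 -0.91738362  1.32793693  0.6546955   1.29500207
  1.51271847]
0.93 [317.8, 123.0] [567.47189338 300.68636581   0.        ]
0.88 [475.2, 177.2] [469.9381408  420.69430467   0.        ]
[570   0  41  23 518] ((340.6600341796875, 343.2638854980469), (15.705161094665527, 31.669981002807617), 57.51129913330078)
[   0   14   50   77 2997] ((740.8224487304688, 129.46078491210938), (58.229820251464844, 39.28935241699219), 45.794517517089844)
[ 279   71   83  101 5768] ((565.3251953125, 301.1785888671875), (81.64753723144531, 68.4244613647461), 57.515167236328125)
[ 424  121  114  119 7660] ((472.32843017578125, 419.4479675292969), (85.99903869628906, 71.2929916381836), 87.81072235107422)
[   43   138   135    98 10102] ((751.6600341796875, 249.7470703125), (87.01008605957031, 117.83567810058594), 53.99964141845703)
```

View pics/w10.png

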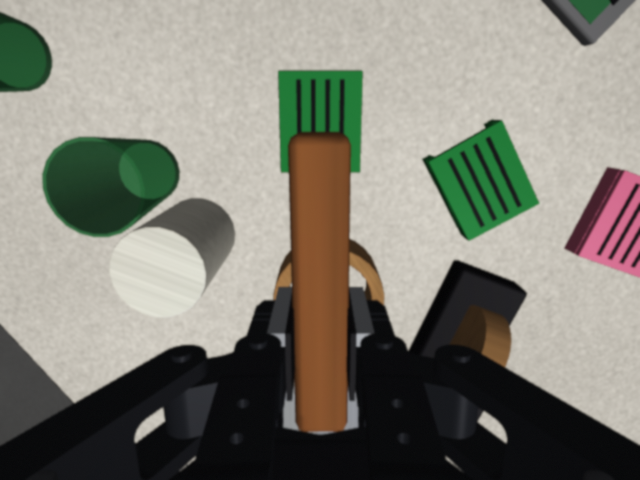

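The wrist view confirms A at (566,300), 57.5°, and B at (472,420), 87.7°, with the handle centred and level in the jaws. I'll back off along the tunnel axis and descend in front of A.

>>> move_arm(moves=[[[0,-0.05,0,0,0,0],[-0.0015,-0.1,0,0,0,0],[-0.0015,-0.16,0,0,0,0],[-0.0015,-0.21,0,0,0,0],[-0.0015,-0.243,0.02,0,0,0],[-0.0015,-0.243,0.06,0,0,0],[-0.0015,-0.243,0.11,0,0,0],[-0.0015,-0.243,0.15,0,0,0],[-0.0015,-0.243,0.18,0,0,0],[-0.0015,-0.243,0.2,0,0,0],[-0.0015,-0.243,0.21,0,0,0],[-0.0015,-0.243,0.21,0,0,0],[-0.0015,-0.243,0.21,0,0,0]]])

```text
clock: 20.55
eef_pos: [471.6, 149.7, 11.6]
tool_rot: [3.14, 0.001, 2.578]
force: [0.5, 0.3, -0.8]
width: 16.7
```

```bash
cat >> h.py <<'E'
def blade(s):
    R=rpy(s['tool_rot']);return [s['eef_pos']+R@np.array([lx,87+ly,3.9-lz]) for lx in(-20,20) for ly in(-39,39) for lz in (0,)]
E
python3 - <<'E'
from h import *
s=ctrl.read_state();t=cam('top');c=cam('scene')
print(s['eef_pos'],s['tool_rot'],s['force'])
A=np.array([566,300,24]);u=np.array([.537,.844,0]);v=np.array([-.844,.537,0])
out=[]
for k,(a,b,w,h) in ((t,(200,180,160,120)),(c,(330,190,160,120))):
    im=k['img'].copy()
    im=cv2.resize(im[b:b+h,a:a+w],None,fx=4,fy=4,interpolation=cv2.INTER_CUBIC)
    for q in proj(k,blade(s)): cv2.circle(im,tuple(int(x) for x in (q-[a,b])*4),3,(0,0,255),-1)
    for q in proj(k,[A+i*42*u+j*35*v for i in(-1,1) for j in(-1,1)]): cv2.circle(im,tuple(int(x) for x in (q-[a,b])*4),3,(255,0,0),-1)
    out.append(cv2.resize(im,(400,300)))
cv2.imwrite('pics/i1.png',np.hstack(out))
E
```

```text
[471.61855772 149.66537177  11.61665703] [3.14035128e+00 9.63127658e-04 2.57760221e+00] [ 0.50782891  0.26083253 -0.78776648]
```

View pics/i1.png

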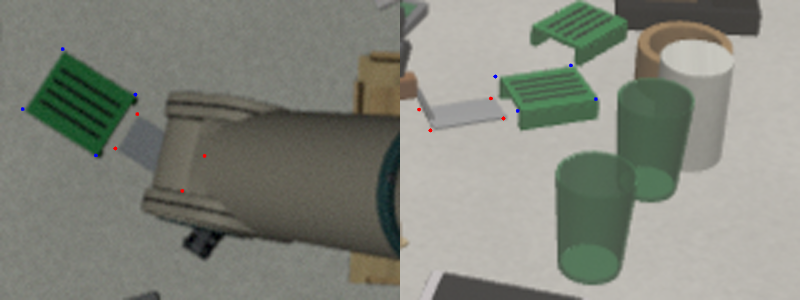

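The predicted blade outline (red) and trivet outline (blue) match both views and the tunnel axis lines up. Insert.

>>> move_arm(moves=[[[0,0.008,0,0,0,0],[0,0.016,0,0,0,0],[0,0.024,0,0,0,0],[0,0.032,0,0,0,0],[0,0.04,0,0,0,0],[0,0.048,0,0,0,0],[0,0.056,0,0,0,0],[0,0.064,0,0,0,0],[0,0.072,0,0,0,0],[0,0.078,0,0,0,0],[0,0.082,0,0,0,0],[0,0.082,0,0,0,0]]])

```text
clock: 22.15
eef_pos: [514.8, 218.8, 10.8]
tool_rot: [3.141, 0.0, 2.578]
force: [-0.1, 0.1, -1.2]
width: 16.5
```

```bash
cat >> h.py <<'E'
def two(name,ra,rb,s=None,A=None,yaw=0,zt=24):
    s=ctrl.read_state();t=cam('top');c=cam('scene')
    print(s['clock'],s['eef_pos'],s['tool_rot'],s['force'],s['width']);out=[]
    for k,(a,b,w) in ((t,ra),(c,rb)):
        h=int(w*.75);im=k['img'][b:b+h,a:a+w];g=400/w
        im=cv2.resize(im,(400,300),interpolation=cv2.INTER_CUBIC)
        for q in proj(k,blade(s)): cv2.circle(im,tuple(int(x) for x in (q-[a,b])*g),2,(0,0,255),-1)
        if A is not None:
            u=np.array([np.cos(np.radians(yaw)),np.sin(np.radians(yaw)),0]);v=np.array([-u[1],u[0],0])
            P=np.array([A[0],A[1],zt])
            for q in proj(k,[P+i*42*u+j*35*v for i in(-1,1) for j in(-1,1)]): cv2.circle(im,tuple(int(x) for x in (q-[a,b])*g),2,(255,0,0),-1)
        out.append(im)
    cv2.imwrite(f'pics/{name}.png',np.hstack(out))
E
python3 -c "
from h import *
two('i2',(180,180,160),(330,190,160),A=[566,300],yaw=57.5)"
```

```text
22.15 [514.83501003 218.84284048  10.82229887] [3.14148786e+00 1.34240788e-05 2.57807858e+00] [-0.0708071   0.06586715 -1.15299848] 16.456263032155498
```

View pics/i2.png

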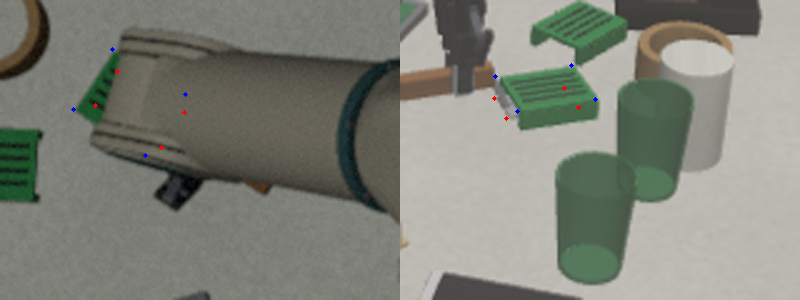

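Inserted with no contact force, and the trivet hasn't moved. Lifting slowly.

>>> move_arm(moves=[[[0,0,-0.003,0,0,0],[0,0,-0.006,0,0,0],[0,0,-0.009,0,0,0],[0,0,-0.012,0,0,0],[0,0,-0.016,0,0,0],[0,0,-0.022,0,0,0],[0,0,-0.03,0,0,0],[0,0,-0.04,0,0,0],[0,0,-0.052,0,0,0],[0,0,-0.065,0,0,0],[0,0,-0.08,0,0,0],[0,0,-0.095,0,0,0],[0,0,-0.11,0,0,0],[0,0,-0.122,0,0,0],[0,0,-0.13,0,0,0],[0,0,-0.13,0,0,0]]])

```text
clock: 24.25
eef_pos: [515.0, 218.8, 141.3]
tool_rot: [3.141, 0.001, 2.578]
force: [-0.2, 0.3, -2.6]
width: 16.8
```

```bash
python3 -c "
from h import *
two('i3',(180,180,160),(310,130,160))
row([540,60,142],105);row([584.3,-154.8,142],44.5)"
```

```text
24.25 [515.03842066 218.76647279 141.34018604] [3.14084682e+00 5.52748124e-04 2.57786355e+00] [-0.15773437  0.30580981 -2.63278667] 16.79280551880101
[-0.1061, -0.1202, -0.0015, -0.0008, 0.0, 0.7453] n>= 4.0
[-0.2583, -0.2781, -0.0014, -0.0007, 0.0005, 1.8012] n>= 10.0
```

View pics/i3.png

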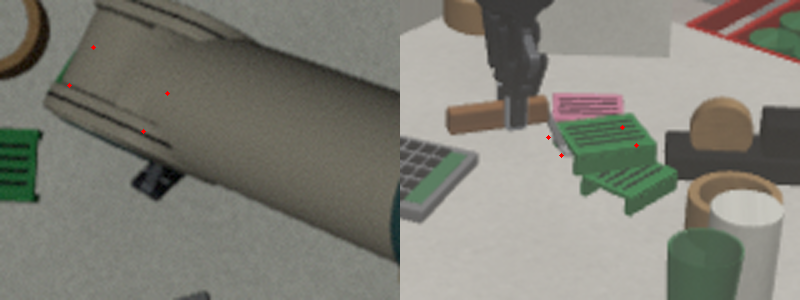

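The trivet rides level on the blade. I'll carry it smoothly toward the deck.

>>> move_arm(moves=[[[-0.0013,-0.0014,0,0,0,0.009],[-0.0052,-0.0056,0,0,0,0.036],[-0.0116,-0.0125,0,0,0,0.081],[-0.0194,-0.0209,0,0,0,0.135],[-0.0284,-0.0306,0,0,0,0.198],[-0.0375,-0.0403,0,0,0,0.261],[-0.0465,-0.05,0,0,0,0.324],[-0.0555,-0.0598,0,0,0,0.387],[-0.0646,-0.0695,0,0,0,0.45],[-0.0736,-0.0793,0,0,0,0.513],[-0.0827,-0.089,0,0,0,0.576],[-0.0917,-0.0987,0,0,0,0.639],[-0.1007,-0.1085,0,0,0,0.702],[-0.1085,-0.117,0,0,0,0.756],[-0.114,-0.123,0,0,0,0.795],[-0.117,-0.126,0,0,0,0.816],[-0.1188,-0.1279,0,0,0,0.829]]])

```text
clock: 26.48
eef_pos: [546.9, 47.1, 140.9]
tool_rot: [3.141, -0.0, 1.748]
force: [-0.7, 0.3, -2.4]
width: 17.1
```

```bash
python3 - <<'E'
from h import *
two('i4',(240,120,240),(230,160,240))
t=cam('top');cv2.imwrite('pics/t11.png',cv2.resize(t['img'][80:320,340:580],(600,600),interpolation=cv2.INTER_CUBIC))
row([584.3,-154.8,142],44.5)
E
```

```text
26.475 [546.90650424  47.13834166 140.86233819] [ 3.14140496e+00 -2.87295760e-04  1.74839439e+00] [-0.73773783  0.28433109 -2.39658956] 17.06368371773828
[-0.2056, 0.001, -0.0012, -0.0, -0.0003, 0.9728] n>= 6.0
```

View pics/i4.png

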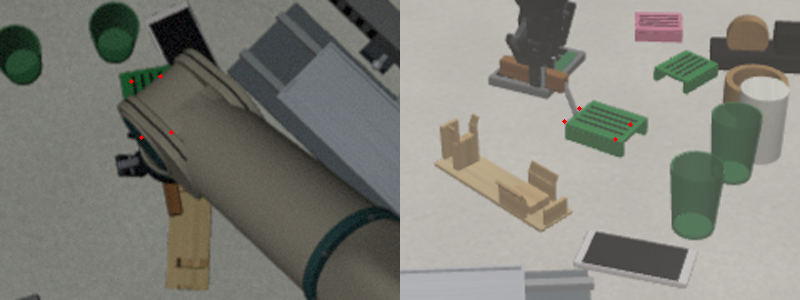

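View pics/t11.png

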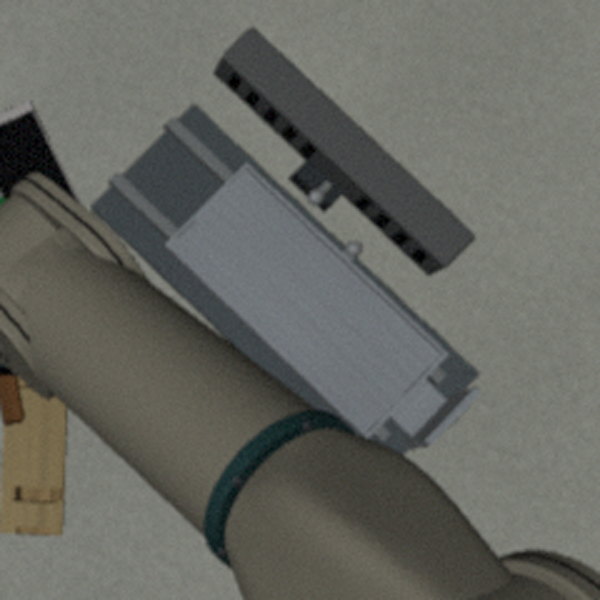

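```bash
python3 - <<'E'
from h import *
t=cam('top')
z=lambda p:unproj(t,(340+p[0]/2.5,80+p[1]/2.5),35)[:2]
a,b,r=z((247,165)),z((167,245)),z((447,355))
print(a,b,r,np.linalg.norm(a-b),np.linalg.norm(a-r),'yawx',np.degrees(np.arctan2(*(a-b)[::-1])),'yaw -y',np.degrees(np.arctan2(*(r-a)[::-1])))
print('centre',(b+r)/2)
E
```

```text
[ 748.06911391 -207.00114086] [ 668.22238465 -126.34956592] [ 558.9446801  -395.83158827] 113.49086620702634 267.2545403425976 yawx -45.28731689011436 yaw -y -135.0445666325937
centre [ 613.58353237 -261.0905771 ]
```

```bash
python3 -c "
from h import *
r=row([582.7,-156.5,142],44.8)
for f in [.01,.04,.09,.16,.24,.32,.4,.48,.56,.64,.72,.8,.87,.93,.97,.99,1]: print([round(float(x),4) for x in r*f])"
```

```text
[-0.2071, -0.001, -0.0012, -0.0001, -0.0004, 0.9678] n>= 6.0
[-0.0021, -0.0, -0.0, -0.0, -0.0, 0.0097]
[-0.0083, -0.0, -0.0, -0.0, -0.0, 0.0387]
[-0.0186, -0.0001, -0.0001, -0.0, -0.0, 0.0871]
[-0.0331, -0.0002, -0.0002, -0.0, -0.0001, 0.1548]
[-0.0497, -0.0002, -0.0003, -0.0, -0.0001, 0.2323]
[-0.0663, -0.0003, -0.0004, -0.0, -0.0001, 0.3097]
[-0.0829, -0.0004, -0.0005, -0.0, -0.0002, 0.3871]
[-0.0994, -0.0005, -0.0006, -0.0, -0.0002, 0.4645]
[-0.116, -0.0005, -0.0007, -0.0, -0.0002, 0.5419]
[-0.1326, -0.0006, -0.0008, -0.0, -0.0003, 0.6194]
[-0.1491, -0.0007, -0.0009, -0.0, -0.0003, 0.6968]
[-0.1657, -0.0008, -0.001, -0.0, -0.0003, 0.7742]
[-0.1802, -0.0009, -0.0011, -0.0001, -0.0004, 0.842]
[-0.1926, -0.0009, -0.0011, -0.0001, -0.0004, 0.9]
[-0.2009, -0.0009, -0.0012, -0.0001, -0.0004, 0.9387]
[-0.2051, -0.001, -0.0012, -0.0001, -0.0004, 0.9581]
[-0.2071, -0.001, -0.0012, -0.0001, -0.0004, 0.9678]
```

>>> move_arm(moves=[[[-0.002,0,0,0,0,0.01],[-0.0083,0,0,0,0,0.039],[-0.0186,0,0,0,0,0.087],[-0.033,0,0,0,0,0.155],[-0.05,0,0,0,0,0.232],[-0.066,0,0,0,0,0.31],[-0.083,0,0,0,0,0.387],[-0.099,0,0,0,0,0.465],[-0.116,0,0,0,0,0.542],[-0.133,-0.001,0,0,0,0.619],[-0.149,-0.001,0,0,0,0.697],[-0.166,-0.001,0,0,0,0.774],[-0.18,-0.001,0,0,0,0.842],[-0.193,-0.001,0,0,0,0.9],[-0.201,-0.001,0,0,0,0.939],[-0.205,-0.001,0,0,0,0.958],[-0.207,-0.001,0,0,0,0.968],[-0.207,-0.001,0,0,0,0.968],[-0.207,-0.001,0,0,0,0.968]]])

```text
clock: 29.05
eef_pos: [582.6, -156.3, 140.9]
tool_rot: [-3.141, -0.0, 0.782]
force: [-0.2, 0.1, -2.7]
width: 17.0
```

```bash
python3 -c "
from h import *
two('i5',(360,100,200),(130,230,240))
c=cam('wrist');cv2.imwrite('pics/w12.png',c['img'])"
```

```text
29.05 [ 582.56483846 -156.32040951  140.8619745 ] [-3.14135653e+00 -2.67717677e-04  7.81772410e-01] [-0.20702346  0.14964228 -2.67457595] 16.958483925234653
```

View pics/i5.png

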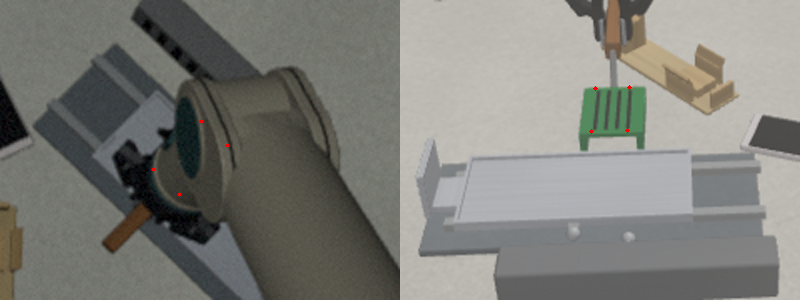

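View pics/w12.png

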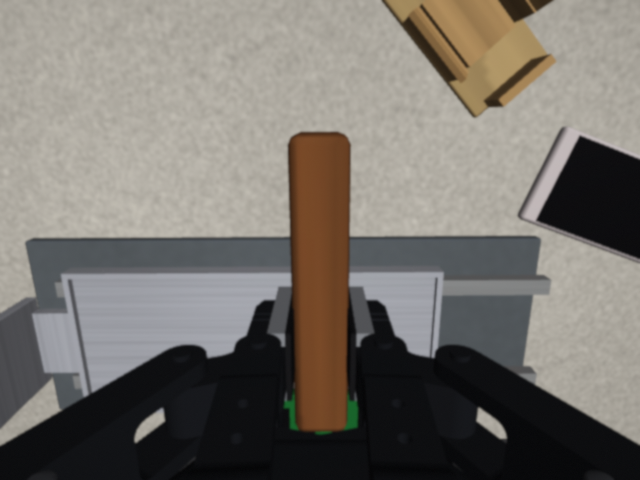

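```bash
python3 - <<'E'
from h import *
c=cam('wrist');s=ctrl.read_state()
a=unproj(c,(65,274),35)[:2];b=unproj(c,(443,272.5),35)[:2]
print(a,b,np.linalg.norm(a-b),'yaw y',np.degrees(np.arctan2(*(b-a)[::-1])))
yy=(b-a)/np.linalg.norm(b-a);xx=np.array([yy[1],-yy[0]])
print('centre',(a+b)/2+58*xx)
tr=s['eef_pos'][:2]+96*np.array([.705,-.709]);d=tr-((a+b)/2+58*xx);print('trivet in deck',d@xx,d@yy)
E
```

```text
[ 481.53487946 -310.83644039] [ 669.78326165 -122.43451502] 266.33200874390525 yaw y 45.023356878980074
centre [ 616.68797926 -257.6309488 ]
trivet in deck 0.4568447906119058 47.00442071275608
```

Descending to set A down at roughly deck x≈0, y≈+47.

>>> move_arm(moves=[[[0,0,0.004,0,0,0],[0,0,0.012,0,0,0],[0,0,0.022,0,0,0],[0,0,0.034,0,0,0],[0,0,0.046,0,0,0],[0,0,0.058,0,0,0],[0,0,0.068,0,0,0],[0,0,0.076,0,0,0],[0,0,0.082,0,0,0],[0,0,0.086,0,0,0],[0,0,0.089,0,0,0],[0,0,0.091,0,0,0],[0,0,0.093,0,0,0],[0,0,0.095,0,0,0],[0,0,0.097,0,0,0],[0,0,0.097,0,0,0],[0,0,0.097,0,0,0]]])

```text
clock: 31.38
eef_pos: [582.6, -156.9, 43.9]
tool_rot: [3.141, -0.0, 0.781]
force: [-0.9, 0.6, -1.8]
width: 16.7
```

```bash
python3 -c "
from h import *
two('i6',(360,100,200),(180,250,160))"
```

```text
31.375 [ 582.6472846  -156.89331469   43.87697614] [ 3.14142002e+00 -1.26118380e-04  7.80963281e-01] [-0.89995194  0.62083569 -1.81597936] 16.69967399698707
```

View pics/i6.png

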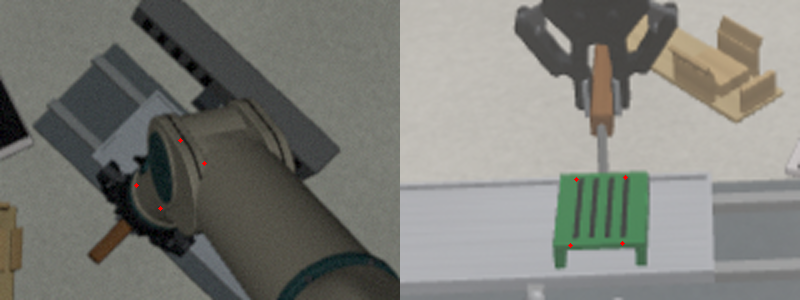

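Set down, and the load is off the blade. Withdrawing straight back.

>>> move_arm(moves=[[[0,-0.006,0,0,0,0],[0,-0.014,0,0,0,0],[0,-0.024,0,0,0,0],[0,-0.034,0,0,0,0],[0,-0.044,0,0,0,0],[0,-0.054,0,0,0,0],[0,-0.064,0,0,0,0],[0,-0.074,0,0,0,0],[0,-0.084,0,0,0,0],[0,-0.094,0,0,0,0],[0,-0.104,0,0,0,0],[0,-0.112,-0.04,0,0,0],[0,-0.112,-0.09,0,0,0],[0,-0.112,-0.14,0,0,0],[0,-0.112,-0.177,0,0,0],[0,-0.112,-0.177,0,0,0]]])

```text
clock: 33.48
eef_pos: [505.6, -77.2, 223.5]
tool_rot: [3.136, -0.004, 0.781]
force: [0.4, 0.0, -1.4]
width: 16.7
```

```bash
python3 -c "
from h import *
two('i7',(360,100,200),(180,250,160))
c=cam('wrist');cv2.imwrite('pics/w13.png',c['img'])
t=cam('top')
m=cv2.inRange(cv2.cvtColor(t['img'],cv2.COLOR_BGR2HSV),(50,90,40),(80,255,255));m[:,:150]=0
n,l,st,ce=cv2.connectedComponentsWithStats(m)
for i in range(1,n):
    if st[i,4]>300:
        p=np.argwhere(l==i)[:,::-1].astype(np.float32)
        print(st[i],cv2.minAreaRect(np.array([unproj(t,q,24)[:2] for q in p],np.float32)))
print(ctrl.read_state()['qpos'])
row([520,120,220],120)
"
```

```text
33.475 [505.56744094 -77.18207512 223.52417227] [ 3.13625679 -0.00360154  0.78068354] [ 0.44760872  0.03901395 -1.3504117 ] 16.746688131141358
[296 122  27  35 518] ((767.6432495117188, 109.17424011230469), (57.72545623779297, 85.13462829589844), 64.00698852539062)
[243 136  22  34 459] ((733.4292602539062, 245.41241455078125), (52.21388244628906, 81.86100769042969), 74.24838256835938)
[617 224  23  27 474] ((523.194580078125, -666.4387817382812), (54.03406524658203, 66.33344268798828), 85.90705108642578)
[159 231  37  29 903] ((506.95831298828125, 431.1160583496094), (83.53445434570312, 68.47396850585938), 87.54381561279297)
[619 258  21  27 421] ((440.1683044433594, -663.1275634765625), (48.78715896606445, 63.278011322021484), 85.90699005126953)
[622 292  18  26 367] ((359.2574462890625, -661.1292114257812), (41.22349166870117, 59.849979400634766), 85.90705871582031)
[210 302  50  22 416] ((345.1380310058594, 290.8749694824219), (20.42344093322754, 117.2276382446289), 16.742238998413086)
[624 325  16  27 320] ((279.94366455078125, -658.0110473632812), (36.12156295776367, 60.459800720214844), 85.9069595336914)
[ 0.46836755  0.44610932 -0.52843845  1.87192398  0.28100452  0.90048032
  0.58649052]
[0.1514, -0.1278, -0.0006, -0.0031, 0.0002, -1.3134] n>= 8.0
```

View pics/i7.png

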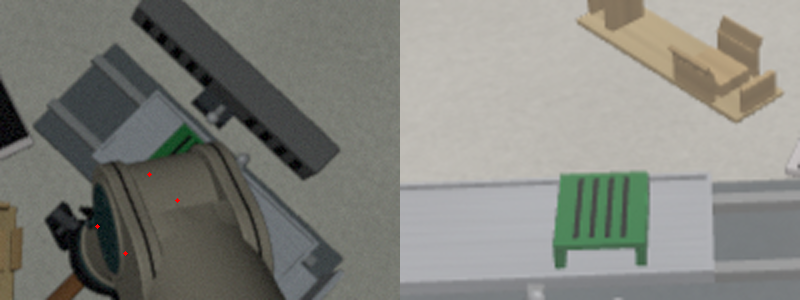

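A stands flat on the deck. The fresh top view shows B was knocked to about (507,431), 87.5°, so I'll go to B's new position.

```bash
python3 -c "
from h import *
row([500.2,253.2,220],177.5)"
```

```text
[0.2311, -0.2363, -0.0005, -0.0033, -0.0015, -2.317] n>= 13.0
```

>>> move_arm(moves=[[[0.018,-0.018,0,-0.003,-0.0015,-0.18],[0.036,-0.036,0,-0.003,-0.0015,-0.36],[0.054,-0.054,0,-0.003,-0.0015,-0.54],[0.072,-0.072,0,-0.003,-0.0015,-0.72],[0.09,-0.09,0,-0.003,-0.0015,-0.9],[0.11,-0.11,0,-0.003,-0.0015,-1.08],[0.13,-0.13,0,-0.003,-0.0015,-1.26],[0.15,-0.15,0,-0.003,-0.0015,-1.44],[0.17,-0.17,0,-0.003,-0.0015,-1.62],[0.19,-0.19,0,-0.003,-0.0015,-1.8],[0.21,-0.21,0,-0.003,-0.0015,-1.98],[0.231,-0.236,0,-0.003,-0.0015,-2.16],[0.231,-0.236,0,-0.003,-0.0015,-2.317],[0.231,-0.236,0,-0.003,-0.0015,-2.317],[0.231,-0.236,0,-0.003,-0.0015,-2.317]]])

```text
clock: 35.55
eef_pos: [501.5, 252.1, 219.8]
tool_rot: [-3.14, 0.001, 3.095]
force: [-0.2, 0.2, -0.9]
width: 16.7
```

```bash
python3 - <<'E'
from h import *
s=ctrl.read_state();print(s['eef_pos'],s['tool_rot'],s['qpos'])
c=cam('scene');t=cam('top')
for k in (t,c):
  m=cv2.inRange(cv2.cvtColor(k['img'],cv2.COLOR_BGR2HSV),(50,90,40),(80,255,255))
  n,l,st,ce=cv2.connectedComponentsWithStats(m)
  for i in range(1,n):
    if st[i,4]>150:
        p=np.argwhere(l==i)[:,::-1].astype(np.float32)
        r=cv2.minAreaRect(np.array([unproj(k,q,24)[:2] for q in p],np.float32))
        if 40<r[1][0]<110: print(st[i],r)
for n,k in (('top',t),('scene',c)):
  for r in models.place_of(n,'trivet1')[:4]: print(n,r['score'],r['uv'],unproj(k,r['uv'],0))
row([500.2,253.2,10.5],177.5)
E
```

```text
[501.50982046 252.05712401 219.84418486] [-3.14039816e+00  1.34913536e-03  3.09469788e+00] [ 0.13885113  0.70258294 -1.11152605  1.7298456   0.68740357  1.15589291
  1.91805436]
[297 122  26  35 544] ((768.4348754882812, 108.323486328125), (53.951133728027344, 88.16207885742188), 71.24382019042969)
[234 136  31  34 509] ((735.9715576171875, 253.37181091308594), (81.39430236816406, 70.28719329833984), 46.08962631225586)
[427 162  45  44 849] ((656.1661376953125, -232.7799072265625), (69.39514923095703, 90.36941528320312), 44.526119232177734)
[617 224  23  28 492] ((522.137939453125, -666.3574829101562), (54.04539489746094, 68.45296478271484), 85.90705108642578)
[159 231  35  30 636] ((506.5418701171875, 431.5273742675781), (82.76326751708984, 67.81710052490234), 87.51771545410156)
[619 258  21  27 442] ((440.4960021972656, -663.1459350585938), (48.79726028442383, 64.25635528564453), 85.9069595336914)
[621 291  19  27 389] ((361.1006774902344, -660.0596313476562), (43.620269775390625, 62.74275588989258), 85.906982421875)
[505 135  34  16 151] ((568.6734619140625, 996.7910766601562), (53.65463638305664, 125.99051666259766), 89.16287231445312)
[242 320  37  30 727] ((629.47265625, -204.65219116210938), (71.25890350341797, 87.58966064453125), 44.3480224609375)
top 0.87 [448.1, 183.9] [ 660.53493808 -235.68743871    0.        ]
top 0.87 [134.0, 298.5] [380.00425271 537.72882255   0.        ]
top 0.63 [180.1, 247.4] [503.92761465 429.23633255   0.        ]
scene 0.84 [401.3, 207.5] [513.44586714 430.91605268   0.        ]
scene 0.73 [260.3, 342.2] [ 627.25488307 -204.9070023     0.        ]
scene 0.68 [383.3, 177.9] [366.37095095 539.06922127   0.        ]
scene 0.61 [373.0, 315.8] [746.38668227  13.55086083   0.        ]
[0.0022, 0.0008, 0.2103, -0.0006, 0.0029, -0.0016] n>= 4.0
```

>>> move_arm(moves=[[[0.002,0.001,0.04,0,0.002,-0.002],[0.002,0.001,0.09,0,0.002,-0.002],[0.002,0.001,0.135,0,0.002,-0.002],[0.002,0.001,0.17,0,0.002,-0.002],[0.002,0.001,0.19,0,0.002,-0.002],[0.002,0.001,0.203,0,0.002,-0.002],[0.002,0.001,0.21,0,0.002,-0.002],[0.002,0.001,0.21,0,0.002,-0.002],[0.002,0.001,0.21,0,0.002,-0.002]]])

```text
clock: 36.88
eef_pos: [500.8, 254.4, 11.7]
tool_rot: [3.141, 0.002, 3.1]
force: [0.0, 0.0, -1.1]
width: 17.0
```

```bash
python3 -c "
from h import *
two('i8',(140,170,160),(320,150,160),A=[507.5,431],yaw=87.5)"
```

```text
36.875 [500.79648085 254.40397471  11.66842994] [3.14082956e+00 1.93406018e-03 3.09979495e+00] [ 0.01682809  0.00815778 -1.07233724] 16.95334587787421
```

View pics/i8.png

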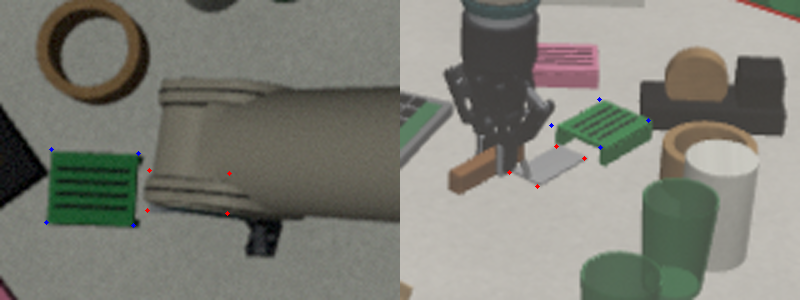

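>>> move_arm(moves=[[[0,0.008,0,0,0,0],[0,0.016,0,0,0,0],[0,0.024,0,0,0,0],[0,0.032,0,0,0,0],[0,0.04,0,0,0,0],[0,0.048,0,0,0,0],[0,0.056,0,0,0,0],[0,0.064,0,0,0,0],[0,0.072,0,0,0,0],[0,0.078,0,0,0,0],[0,0.081,0,0,0,0],[0,0.081,0,0,0,0]]])

```text
clock: 38.48
eef_pos: [503.5, 335.0, 10.8]
tool_rot: [-3.141, 0.001, 3.1]
force: [0.1, 0.1, -1.8]
width: 16.8
```

```bash
python3 -c "
from h import *
two('i9',(140,170,160),(320,150,160),A=[507.5,431],yaw=87.5)"
```

```text
38.475 [503.53185762 334.99010606  10.77478704] [-3.14138270e+00  6.16412916e-04  3.10016120e+00] [ 0.09589943  0.07364795 -1.81581034] 16.823294378157915
```

View pics/i9.png

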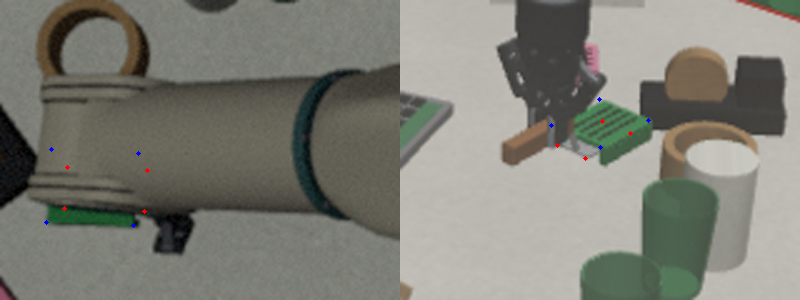

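>>> move_arm(moves=[[[0,0,-0.003,0,0,0],[0,0,-0.006,0,0,0],[0,0,-0.009,0,0,0],[0,0,-0.012,0,0,0],[0,0,-0.016,0,0,0],[0,0,-0.022,0,0,0],[0,0,-0.03,0,0,0],[0,0,-0.04,0,0,0],[0,0,-0.052,0,0,0],[0,0,-0.065,0,0,0],[0,0,-0.08,0,0,0],[0,0,-0.095,0,0,0],[0,0,-0.11,0,0,0],[0,0,-0.122,0,0,0],[0,0,-0.13,0,0,0],[0,0,-0.13,0,0,0]]])

```text
clock: 40.58
eef_pos: [503.7, 335.1, 141.4]
tool_rot: [3.141, 0.001, 3.1]
force: [-0.5, 0.1, -2.6]
width: 17.1
```

```bash
python3 -c "
from h import *
two('i10',(140,170,160),(300,100,160))
row([545,70,142],110)
row([505,-222,142],44.9)"
```

```text
40.575 [503.74562828 335.11000327 141.35040461] [3.14116534e+00 1.35458236e-03 3.09983914e+00] [-0.45117715  0.10889264 -2.61724845] 17.12552494782477
[-0.0526, -0.2626, -0.0014, -0.0005, 0.0006, 1.1801] n>= 7.0
[-0.0248, -0.556, -0.0012, -0.0001, 0.001, 2.3163] n>= 13.0
```

View pics/i10.png

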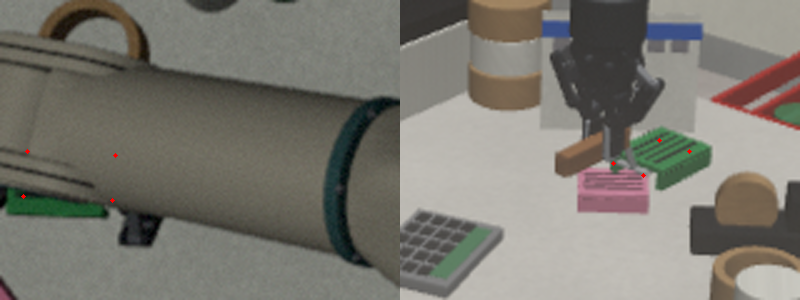

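```bash
python3 - <<'E'
from h import *
s=ctrl.read_state();k=cam('scene');a,b,w,h=360,130,100,75
im=cv2.resize(k['img'][b:b+h,a:a+w],(800,600),interpolation=cv2.INTER_CUBIC)
R=rpy(s['tool_rot'])
for q in proj(k,blade(s)): cv2.circle(im,tuple(int(x) for x in (q-[a,b])*8),4,(0,0,255),-1)
P=[s['eef_pos']+R@np.array([i*35,96+j*42,3.9-3-6]) for i in(-1,1) for j in(-1,1)]
for q in proj(k,P): cv2.circle(im,tuple(int(x) for x in (q-[a,b])*8),4,(255,0,0),-1)
cv2.imwrite('pics/i10z.png',im)
c=cam('wrist');cv2.imwrite('pics/w15.png',c['img'])
E
```

```text
(no output)
```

View pics/i10z.png

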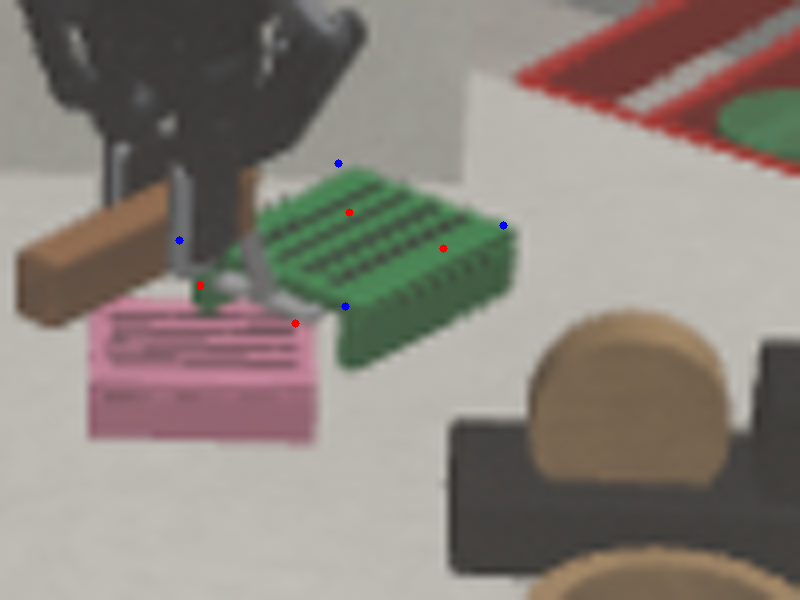

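View pics/w15.png

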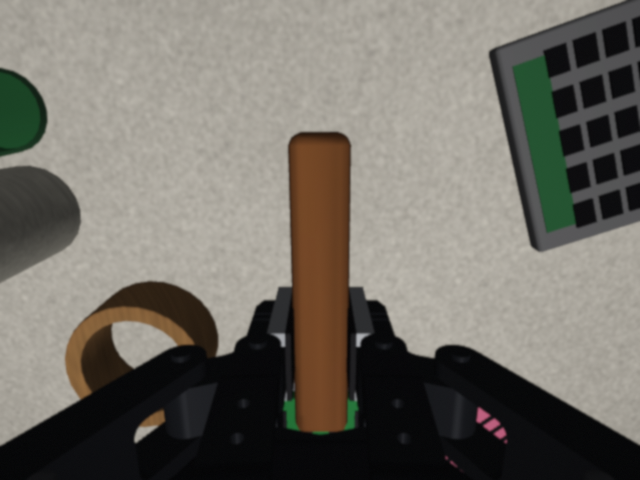

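B sits on the blade exactly like A did. Carry in two smooth stages.

```bash
python3 -c "
from h import *
r=row([520,55,142],110)
for f in [.007,.03,.065,.115,.175,.24,.31,.38,.45,.52,.59,.66,.73,.79,.85,.9,.94,.97,.99,1]: print([round(float(x),3) for x in r*f])"
```

```text
[-0.0283, -0.2786, -0.0015, -0.0009, 0.0004, 1.1801] n>= 7.0
[-0.0, -0.002, -0.0, -0.0, 0.0, 0.008]
[-0.001, -0.008, -0.0, -0.0, 0.0, 0.035]
[-0.002, -0.018, -0.0, -0.0, 0.0, 0.077]
[-0.003, -0.032, -0.0, -0.0, 0.0, 0.136]
[-0.005, -0.049, -0.0, -0.0, 0.0, 0.207]
[-0.007, -0.067, -0.0, -0.0, 0.0, 0.283]
[-0.009, -0.086, -0.0, -0.0, 0.0, 0.366]
[-0.011, -0.106, -0.001, -0.0, 0.0, 0.448]
[-0.013, -0.125, -0.001, -0.0, 0.0, 0.531]
[-0.015, -0.145, -0.001, -0.0, 0.0, 0.614]
[-0.017, -0.164, -0.001, -0.001, 0.0, 0.696]
[-0.019, -0.184, -0.001, -0.001, 0.0, 0.779]
[-0.021, -0.203, -0.001, -0.001, 0.0, 0.861]
[-0.022, -0.22, -0.001, -0.001, 0.0, 0.932]
[-0.024, -0.237, -0.001, -0.001, 0.0, 1.003]
[-0.025, -0.251, -0.001, -0.001, 0.0, 1.062]
[-0.027, -0.262, -0.001, -0.001, 0.0, 1.109]
[-0.027, -0.27, -0.001, -0.001, 0.0, 1.145]
[-0.028, -0.276, -0.002, -0.001, 0.0, 1.168]
[-0.028, -0.279, -0.002, -0.001, 0.0, 1.18]
```

>>> move_arm(moves=[[[0,-0.002,0,0,0,0.008],[-0.001,-0.008,0,0,0,0.035],[-0.002,-0.018,0,0,0,0.077],[-0.003,-0.032,0,0,0,0.136],[-0.005,-0.049,0,0,0,0.207],[-0.007,-0.067,0,0,0,0.283],[-0.009,-0.086,0,0,0,0.366],[-0.011,-0.106,0,0,0,0.448],[-0.013,-0.125,0,0,0,0.531],[-0.015,-0.145,0,0,0,0.614],[-0.017,-0.164,0,0,0,0.696],[-0.019,-0.184,0,0,0,0.779],[-0.021,-0.203,0,0,0,0.861],[-0.022,-0.22,0,0,0,0.932],[-0.024,-0.237,0,0,0,1.003],[-0.025,-0.251,0,0,0,1.062],[-0.027,-0.262,0,0,0,1.109],[-0.027,-0.27,0,0,0,1.145],[-0.028,-0.276,0,0,0,1.168],[-0.028,-0.279,0,0,0,1.18]]])

```text
clock: 43.28
eef_pos: [520.0, 54.9, 140.9]
tool_rot: [3.141, 0.0, 1.919]
force: [-0.4, -0.1, -2.1]
width: 16.9
```

```bash
python3 -c "
from h import *
two('i11',(240,120,240),(230,160,240))
r=row([512.4,-226.3,142],44.9)
for f in [.007,.03,.065,.115,.175,.24,.31,.38,.45,.52,.59,.66,.73,.79,.85,.9,.94,.97,.99,1]: print([round(float(x),3) for x in r*f])"
```

```text
43.275 [519.95975723  54.89888845 140.86427602] [3.14089535e+00 2.39744037e-04 1.91926779e+00] [-0.43299787 -0.08469802 -2.10844041] 16.85777895733191
[-0.2617, -0.1032, -0.0011, 0.0007, -0.0, 1.1361] n>= 7.0
[-0.002, -0.001, -0.0, 0.0, -0.0, 0.008]
[-0.008, -0.003, -0.0, 0.0, -0.0, 0.034]
[-0.017, -0.007, -0.0, 0.0, -0.0, 0.074]
[-0.03, -0.012, -0.0, 0.0, -0.0, 0.131]
[-0.046, -0.018, -0.0, 0.0, -0.0, 0.199]
[-0.063, -0.025, -0.0, 0.0, -0.0, 0.273]
[-0.081, -0.032, -0.0, 0.0, -0.0, 0.352]
[-0.099, -0.039, -0.0, 0.0, -0.0, 0.432]
[-0.118, -0.046, -0.001, 0.0, -0.0, 0.511]
[-0.136, -0.054, -0.001, 0.0, -0.0, 0.591]
[-0.154, -0.061, -0.001, 0.0, -0.0, 0.67]
[-0.173, -0.068, -0.001, 0.0, -0.0, 0.75]
[-0.191, -0.075, -0.001, 0.0, -0.0, 0.829]
[-0.207, -0.082, -0.001, 0.001, -0.0, 0.898]
[-0.222, -0.088, -0.001, 0.001, -0.0, 0.966]
[-0.236, -0.093, -0.001, 0.001, -0.0, 1.022]
[-0.246, -0.097, -0.001, 0.001, -0.0, 1.068]
[-0.254, -0.1, -0.001, 0.001, -0.0, 1.102]
[-0.259, -0.102, -0.001, 0.001, -0.0, 1.125]
[-0.262, -0.103, -0.001, 0.001, -0.0, 1.136]
```

View pics/i11.png

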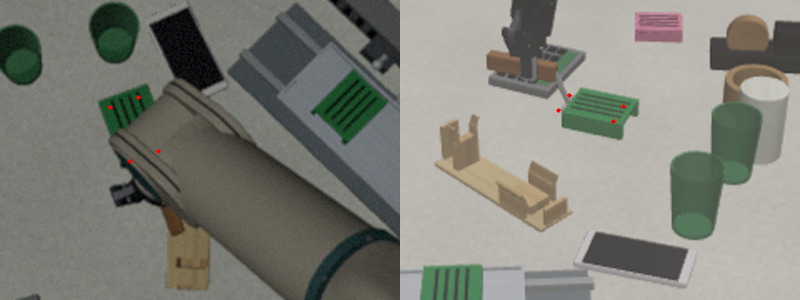

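>>> move_arm(moves=[[[-0.002,-0.001,0,0,0,0.008],[-0.008,-0.003,0,0,0,0.034],[-0.017,-0.007,0,0,0,0.074],[-0.03,-0.012,0,0,0,0.131],[-0.046,-0.018,0,0,0,0.199],[-0.063,-0.025,0,0,0,0.273],[-0.081,-0.032,0,0,0,0.352],[-0.099,-0.039,0,0,0,0.432],[-0.118,-0.046,0,0,0,0.511],[-0.136,-0.054,0,0,0,0.591],[-0.154,-0.061,0,0,0,0.67],[-0.173,-0.068,0,0,0,0.75],[-0.191,-0.075,0,0,0,0.829],[-0.207,-0.082,0,0,0,0.898],[-0.222,-0.088,0,0,0,0.966],[-0.236,-0.093,0,0,0,1.022],[-0.246,-0.097,0,0,0,1.068],[-0.254,-0.1,0,0,0,1.102],[-0.259,-0.102,0,0,0,1.125],[-0.262,-0.103,0,0,0,1.136]]])

```text
clock: 45.88
eef_pos: [512.8, -226.4, 140.9]
tool_rot: [3.141, -0.0, 0.783]
force: [0.1, -0.3, -2.6]
width: 17.0
```

```bash
python3 - <<'E'
from h import *
two('i12',(360,100,200),(130,230,240))
c=cam('wrist');cv2.imwrite('pics/w16.png',c['img'])
E
```

```text
45.875 [ 512.77395623 -226.44235754  140.89457761] [ 3.14112897e+00 -4.74686997e-04  7.83484910e-01] [ 0.11775307 -0.26993832 -2.6013448 ] 16.986723173833663
```

View pics/i12.png

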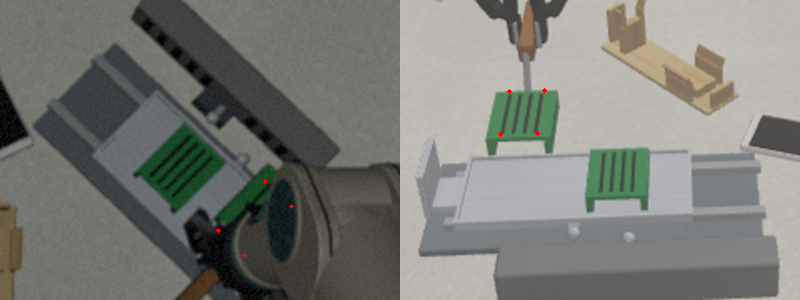

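View pics/w16.png

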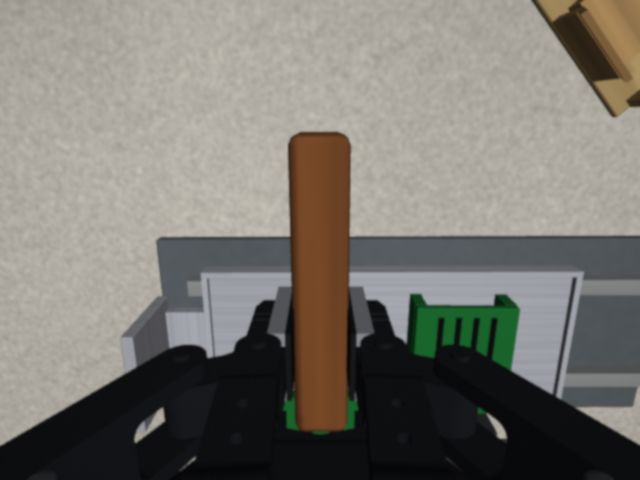

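The near rim is at row 271, as it was for A, with about a trivet's half-width of gap to A. Set B down and withdraw.

>>> move_arm(moves=[[[0,0,0.004,0,0,0],[0,0,0.012,0,0,0],[0,0,0.022,0,0,0],[0,0,0.034,0,0,0],[0,0,0.046,0,0,0],[0,0,0.058,0,0,0],[0,0,0.068,0,0,0],[0,0,0.076,0,0,0],[0,0,0.082,0,0,0],[0,0,0.086,0,0,0],[0,0,0.089,0,0,0],[0,0,0.091,0,0,0],[0,0,0.093,0,0,0],[0,0,0.095,0,0,0],[0,0,0.097,0,0,0],[0,0,0.097,0,0,0],[0,0,0.097,0,0,0]]])

```text
clock: 48.15
eef_pos: [512.9, -226.5, 43.9]
tool_rot: [3.141, -0.0, 0.784]
force: [0.3, -0.6, -0.9]
width: 16.9
```

```bash
python3 -c "
from h import *
two('i13',(360,100,200),(180,250,160))"
```

```text
48.15 [ 512.88441018 -226.45839483   43.94920266] [ 3.14089497e+00 -4.11395153e-04  7.84097598e-01] [ 0.34704555 -0.57011055 -0.85387074] 16.87360483304132
```

View pics/i13.png

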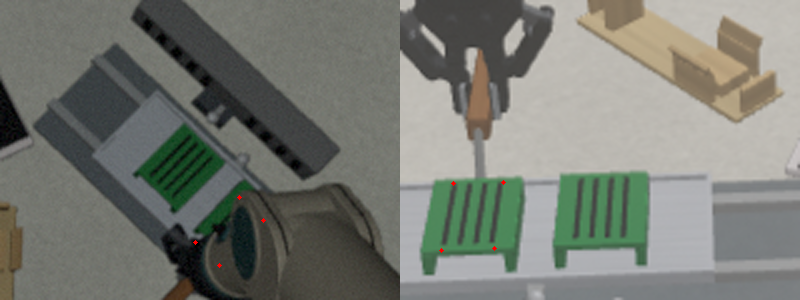

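>>> move_arm(moves=[[[0,-0.006,0,0,0,0],[0,-0.014,0,0,0,0],[0,-0.024,0,0,0,0],[0,-0.034,0,0,0,0],[0,-0.044,0,0,0,0],[0,-0.054,0,0,0,0],[0,-0.064,0,0,0,0],[0,-0.074,0,0,0,0],[0,-0.084,0,0,0,0],[0,-0.094,0,0,0,0],[0,-0.104,0,0,0,0],[0,-0.106,-0.04,0,0,0],[0,-0.106,-0.09,0,0,0],[0,-0.106,-0.14,0,0,0],[0,-0.106,-0.177,0,0,0],[0,-0.106,-0.177,0,0,0]]])

```text
clock: 50.25
eef_pos: [439.6, -151.7, 223.3]
tool_rot: [3.135, -0.003, 0.784]
force: [-0.3, -1.2, -1.0]
width: 17.0
```

```bash
python3 -c "
from h import *
two('i14',(330,120,240),(180,210,220))
t=cam('top');cv2.imwrite('pics/t14.png',cv2.resize(t['img'][180:320,300:480],(800,622),interpolation=cv2.INTER_CUBIC)[:600])
c=cam('scene')
for k,q in (('top',t),('scene',c)):
  for n,z in (('cradle_seat',20),('cradle_notch',53)):
    for r in models.place_of(k,n)[:2]: print(k,n,r['score'],r['uv'],unproj(q,r['uv'],z))
"
```

```text
50.25 [ 439.5673131  -151.7109288   223.26544544] [ 3.13514190e+00 -2.60122844e-03  7.83520875e-01] [-0.28783687 -1.17211813 -1.02773386] 17.03814275778263
top cradle_seat 0.79 [354.9, 224.2] [557.06785271   0.61430145  20.        ]
top cradle_notch 0.92 [353.0, 276.4] [428.92254382   9.05423556  53.        ]
scene cradle_seat 0.79 [306.2, 274.1] [553.24117315   8.36670528  20.        ]
scene cradle_seat 0.74 [444.6, 253.8] [744.585126   290.99785988  20.        ]
scene cradle_notch 0.63 [267.0, 242.3] [426.55090938   6.84883364  53.        ]
```

View pics/i14.png

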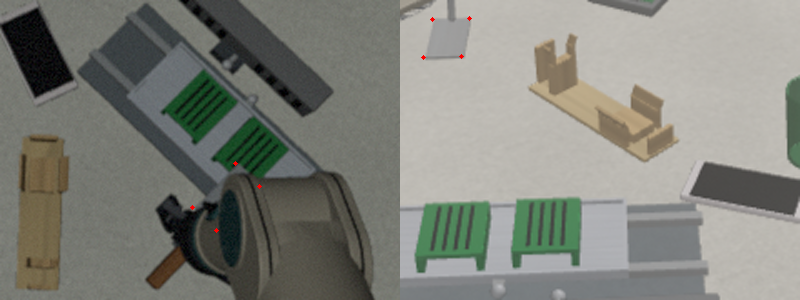

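View pics/t14.png

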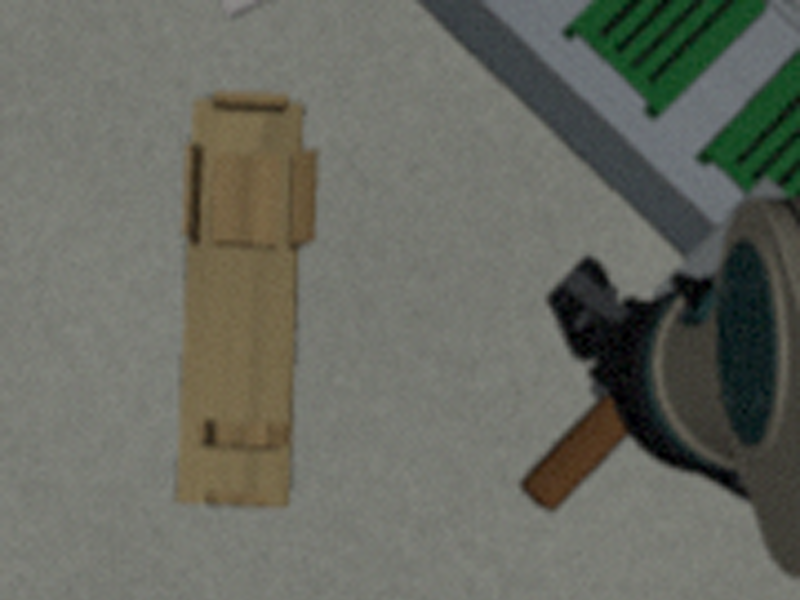

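Both trivets stand inside the rim, side by side. Next I look at the cradle from above, offset to one side.

```bash
python3 -c "
from h import *
row([545,90,220],86.5)
"
```

```text
[0.2465, -0.0946, -0.0, -0.0013, -0.0002, -0.7255] n>= 5.0
```

>>> move_arm(moves=[[[0.04,-0.015,0,-0.0013,0,-0.12],[0.08,-0.03,0,-0.0013,0,-0.24],[0.12,-0.045,0,-0.0013,0,-0.36],[0.16,-0.06,0,-0.0013,0,-0.48],[0.2,-0.08,0,-0.0013,0,-0.6],[0.2465,-0.095,0,-0.0013,0,-0.7255],[0.2465,-0.095,0,-0.0013,0,-0.7255],[0.2465,-0.095,0,-0.0013,0,-0.7255]]])

```text
clock: 51.65
eef_pos: [544.7, 89.4, 220.0]
tool_rot: [3.142, 0.002, 1.509]
force: [-0.6, -0.9, -1.8]
width: 16.9
```

```bash
python3 - <<'E'
from h import *
s=ctrl.read_state();c=cam('wrist');cv2.imwrite('pics/w17.png',c['img']);print(s['eef_pos'],s['tool_rot'])
for n,z in (('cradle_seat',20),('cradle_notch',53)):
    for r in models.place_of('wrist',n)[:2]: print(n,r['score'],r['uv'],unproj(c,r['uv'],z))
E
```

```text
[544.72962358  89.41018155 220.01207709] [3.14154882e+00 1.57493573e-03 1.50914748e+00]
cradle_seat 0.67 [226.4, 215.3] [557.08265129   2.52643998  20.        ]
cradle_notch 0.57 [199.3, 53.2] [425.24253952   5.68119692  53.        ]
```

View pics/w17.png

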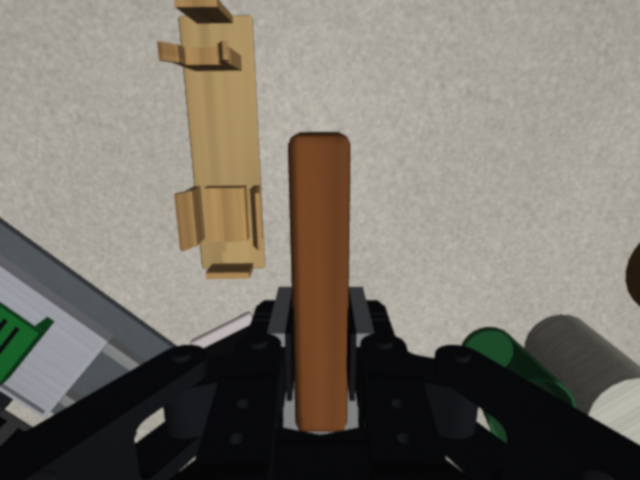

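```bash
python3 - <<'E'
from h import *
c=cam('wrist')
im=c['img']
cv2.imwrite('pics/w17z.png',cv2.resize(im[0:290,140:290],(310*2-20,580*2)[:2] if 0 else (412,796))[:600])
a=cv2.resize(im[0:120,150:280],(780,720));cv2.imwrite('pics/w17a.png',a[:600])
b=cv2.resize(im[170:290,150:290],(700,600));cv2.imwrite('pics/w17b.png',b)
E
```

```text
(no output)
```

View pics/w17a.png

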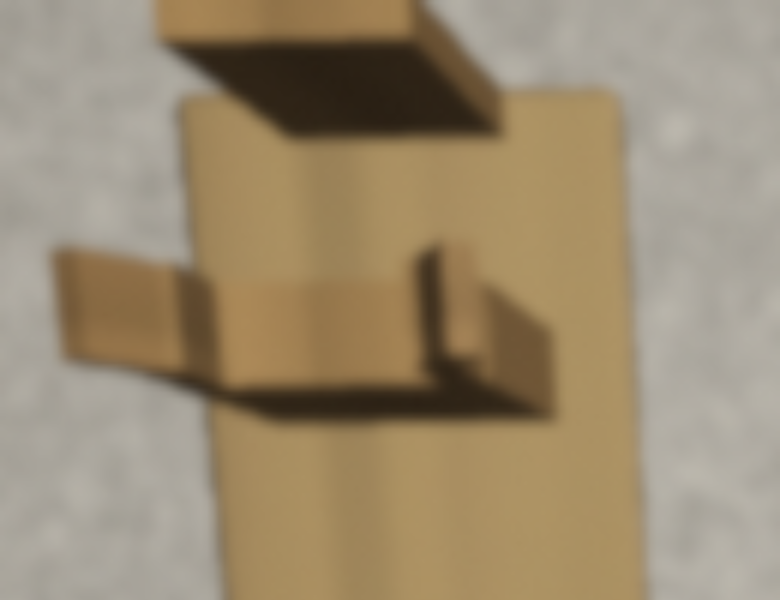

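View pics/w17b.png

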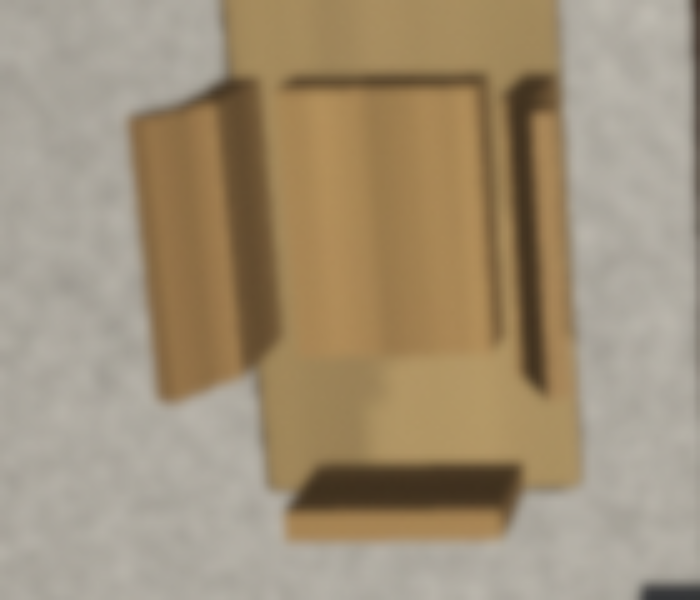

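```bash
python3 - <<'E'
from h import *
c=cam('wrist');s=ctrl.read_state()
seat=unproj(c,(228,213.4),20);notch=unproj(c,(203,55.8),53)
print('seat',seat,'notch',notch,np.linalg.norm((seat-notch)[:2]),np.degrees(np.arctan2(*(seat-notch)[:2][::-1])))
for z in(0,6,10):
  a=[unproj(c,p,z)[:2] for p in((150+185/6,16.5),(150+620/6,15.8),(204,267.5),(266,267))]
  m0=(a[0]+a[1])/2;m1=(a[2]+a[3])/2
  print(z,m0,m1,np.linalg.norm(a[1]-a[0]),np.linalg.norm(m1-m0),np.degrees(np.arctan2(*(m1-m0)[::-1])), 'right edge',np.degrees(np.arctan2(*(a[3]-a[1])[::-1])),'left',np.degrees(np.arctan2(*(a[2]-a[0])[::-1])))
# end stops: front z? 
E
```

```text
seat [556.06295791   3.09760529  20.        ] notch [427.56531086   7.36089243  53.        ] 128.5683511356588 -1.9002588503716915
0 [390.02654797  10.19168521] [615.28365862  -1.59325632] 61.30842315340884 225.5651807019484 -2.9948548739706395 right edge -2.9604846527182325 left -3.0292129669580334
6 [391.33151362  11.45919071] [ 6.13143834e+02 -1.45527173e-01] 60.37085147216865 222.11567874410508 -2.9948548739706387 right edge -2.9604846527182316 left -3.0292129669580334
10 [392.20149072  12.30419437] [611.71728348   0.81962559] 59.745803684675195 219.81601077220935 -2.9948548739706404 right edge -2.9604846527182316 left -3.0292129669580365
```

Cradle: seat at about (556,2.6), axis yaw about -2.8°, notch at about (427.5,8). Moving above it.

```bash
python3 -c "
from h import *
row([470.9,6.5,140],87.3)
"
```

```text
[-0.0867, -0.0691, 0.0808, 0.0017, 0.0013, -0.016] n>= 3.0
```

>>> move_arm(moves=[[[-0.03,-0.02,0,0.0017,0.0013,-0.016],[-0.06,-0.05,0,0.0017,0.0013,-0.016],[-0.087,-0.069,0.02,0.0017,0.0013,-0.016],[-0.087,-0.069,0.06,0.0017,0.0013,-0.016],[-0.087,-0.069,0.081,0.0017,0.0013,-0.016],[-0.087,-0.069,0.081,0.0017,0.0013,-0.016],[-0.087,-0.069,0.081,0.0017,0.0013,-0.016]]])

```text
clock: 52.78
eef_pos: [472.0, 7.4, 140.7]
tool_rot: [3.14, -0.001, 1.525]
force: [1.4, 0.5, -0.3]
width: 16.9
```

```bash
python3 - <<'E'
from h import *
two('i15',(300,170,160),(220,200,160))
c=cam('wrist');cv2.imwrite('pics/w18.png',c['img'])
row([470.9,6.5,60],87.3)
E
```

```text
52.775 [472.02852406   7.38835658 140.69152036] [ 3.13980592e+00 -9.33622103e-04  1.52521279e+00] [ 1.36682723  0.45197112 -0.27845577] 16.91019056511226
[-0.001, -0.0013, 0.0808, 0.0022, -0.0007, 0.0016] n>= 2.0
```

View pics/i15.png

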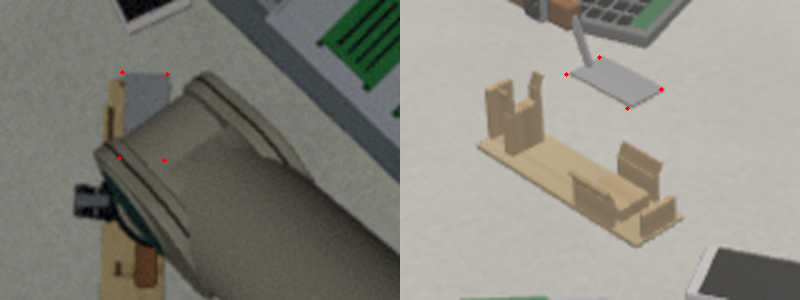

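View pics/w18.png

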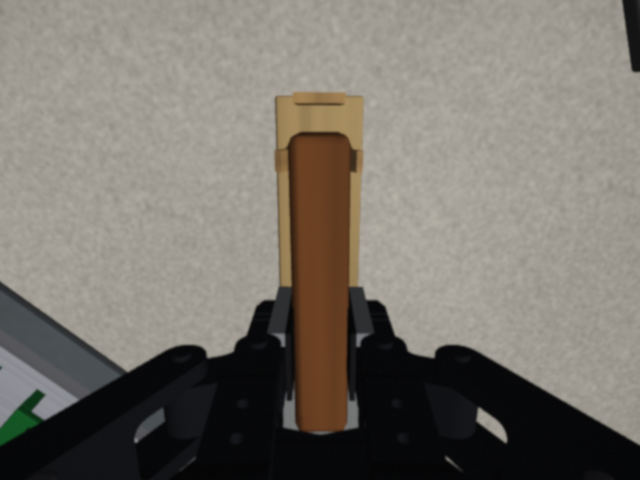

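The wrist view shows the handle (column 320) centred between the notch posts (275-289 and 349-363) and parallel to the cradle. Lowering to just above the cheeks.

>>> move_arm(moves=[[[-0.0005,-0.001,0.02,0.002,0,0.001],[-0.0005,-0.001,0.04,0.002,0,0.001],[-0.0005,-0.001,0.06,0.002,0,0.001],[-0.0005,-0.001,0.075,0.002,0,0.001],[-0.0005,-0.001,0.081,0.002,0,0.001],[-0.0005,-0.001,0.081,0.002,0,0.001]]])

```text
clock: 53.68
eef_pos: [470.4, 7.0, 58.8]
tool_rot: [-3.14, -0.001, 1.525]
force: [0.4, -0.9, -1.7]
width: 16.7
```

```bash
python3 - <<'E'
from h import *
two('i16',(300,170,160),(230,220,120))
c=cam('wrist');cv2.imwrite('pics/w19.png',c['img'])
E
```

```text
53.675 [470.39212715   7.0251806   58.83813001] [-3.13981601e+00 -7.35447203e-04  1.52467705e+00] [ 0.38946694 -0.85530394 -1.68373891] 16.664148571022796
```

View pics/i16.png

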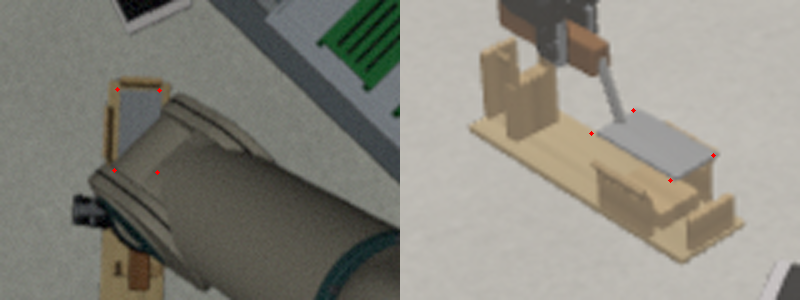

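View pics/w19.png

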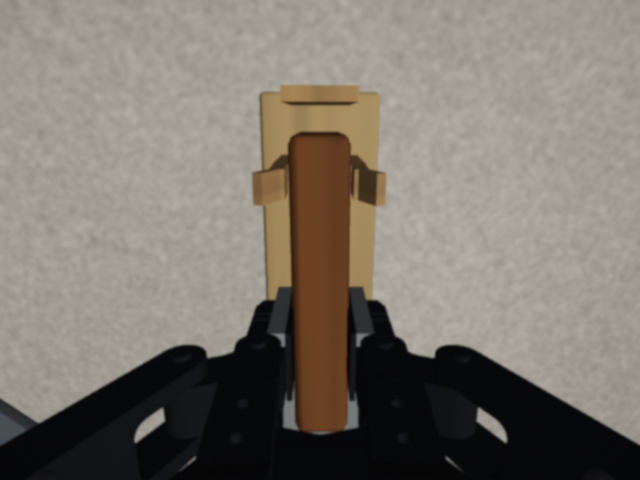

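>>> move_arm(moves=[[[0,0,0.007,0,0,0],[0,0,0.014,0,0,0],[0,0,0.02,0,0,0],[0,0,0.025,0,0,0],[0,0,0.029,0,0,0],[0,0,0.032,0,0,0],[0,0,0.034,0,0,0],[0,0,0.035,0,0,0],[0,0,0.035,0,0,0]]])

```text
clock: 54.95
eef_pos: [470.2, 6.9, 24.1]
tool_rot: [-3.14, -0.0, 1.525]
force: [-1.8, -0.5, 3.0]
width: 16.7
```

```bash
python3 - <<'E'
from h import *
two('i17',(300,170,160),(230,220,120))
c=cam('wrist');cv2.imwrite('pics/w20.png',c['img'])
E
```

```text
54.95 [470.18321822   6.92719516  24.10496237] [-3.14004141e+00 -4.95879459e-04  1.52456435e+00] [-1.83491325 -0.46379302  2.97304006] 16.699597890807382
```

View pics/i17.png

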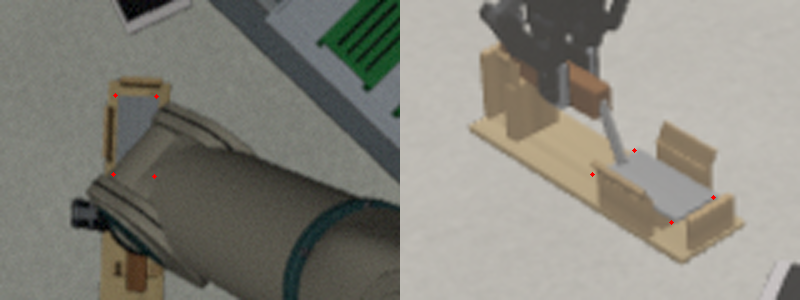

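View pics/w20.png

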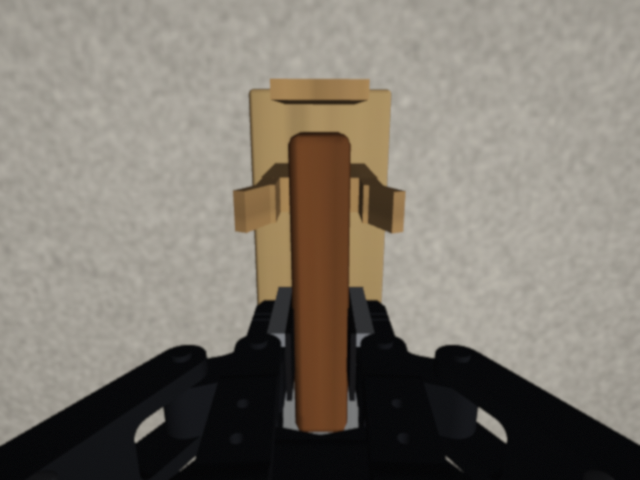

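Seated: the pad carries the weight and the notch is around the handle. Release and rise.

>>> move_arm(moves=[[[0,0,0,0,0,0],[0,0,0,0,0,0],[0,0,0,0,0,0],[0,0,-0.01,0,0,0],[0,0,-0.03,0,0,0],[0,0,-0.07,0,0,0],[0,0,-0.12,0,0,0],[0,0,-0.17,0,0,0],[0,0,-0.2,0,0,0],[0,0,-0.2,0,0,0]]], jaw=0.45)

```text
clock: 56.35
eef_pos: [472.0, 7.0, 226.4]
tool_rot: [3.138, -0.001, 1.524]
force: [-0.0, 0.3, -0.4]
width: 38.5
```

```bash
python3 - <<'E'
from h import *
two('i18',(300,170,160),(230,220,120))
c=cam('wrist');cv2.imwrite('pics/w21.png',c['img'])
s=ctrl.read_state();print(s['qpos'])
E
```

```text
56.35 [471.99870588   6.98542201 226.36124794] [ 3.13816949e+00 -5.57080230e-04  1.52416327e+00] [-0.04546382  0.26291552 -0.37870567] 38.47833195522067
[ 0.49743446  0.4376409  -0.79694187  1.95667828  0.39219484  0.91078001
  1.02497968]
```

View pics/i18.png

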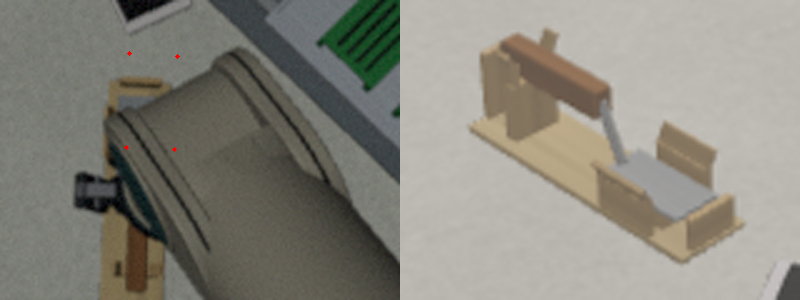

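View pics/w21.png

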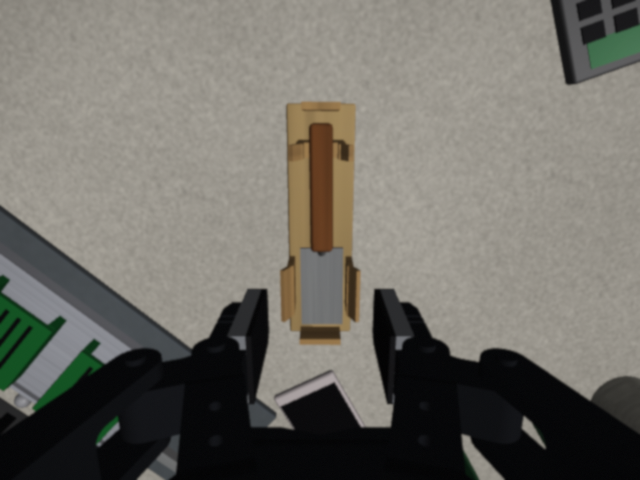

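The spatula sits in its cradle, blade between the cheeks and handle in the notch. Now over the push plate.

```bash
python3 -c "
from h import *
row([497,-378,220],45)
"
```

```text
[-0.3827, 0.0451, 0.0029, -0.0033, 0.001, 0.739] n>= 7.0
```

>>> move_arm(moves=[[[-0.383,0.045,0.005,-0.003,0.001,0.739],[-0.383,0.045,0.005,-0.003,0.001,0.739],[-0.383,0.045,0.005,-0.003,0.001,0.739],[-0.383,0.045,0.005,-0.003,0.001,0.739],[-0.383,0.045,0.005,-0.003,0.001,0.739],[-0.383,0.045,0.005,-0.003,0.001,0.739],[-0.383,0.045,0.005,-0.003,0.001,0.739],[-0.383,0.045,0.005,-0.003,0.001,0.739],[-0.383,0.045,0.005,-0.003,0.001,0.739],[-0.383,0.045,0.005,-0.003,0.001,0.739]]], jaw=0.35)

```text
clock: 57.75
eef_pos: [498.3, -376.0, 218.6]
tool_rot: [3.141, -0.002, 0.788]
force: [-0.2, 0.1, 0.6]
width: 30.0
```

```bash
python3 - <<'E'
from h import *
s=ctrl.read_state();print(s['eef_pos'],s['tool_rot'])
c=cam('wrist');cv2.imwrite('pics/w22.png',c['img'])
for r in models.place_of('wrist','push_plate')[:2]: print(r['score'],r['uv'],unproj(c,r['uv'],72))
E
```

```text
[ 498.25233594 -375.96236847  218.62512095] [ 3.14144720e+00 -1.59724332e-03  7.88352174e-01]
0.61 [314.3, 206.9] [ 494.0224448  -378.58090758   72.        ]
```

View pics/w22.png

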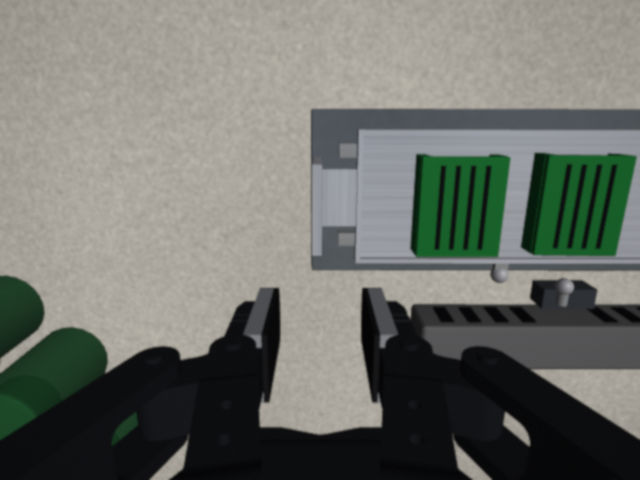

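Both trivets stand flat within the rim. The plate's top edge is at columns 312-322, rows 165-255. Descend and pinch it.

>>> move_arm(moves=[[[-0.002,0,0.05,0,0.0015,0],[-0.002,0,0.1,0,0.0015,0],[-0.002,0,0.13,0,0.0015,0],[-0.002,0,0.15,0,0.0015,0],[-0.002,0,0.17,0,0.0015,0],[-0.002,0,0.18,0,0.0015,0],[-0.002,0,0.186,0,0.0015,0],[-0.002,0,0.186,0,0.0015,0]]])

```text
clock: 58.85
eef_pos: [496.8, -379.3, 32.6]
tool_rot: [3.141, -0.003, 0.785]
force: [-0.0, 0.3, -0.0]
width: 30.2
```

>>> move_arm(moves=[[[0,0,0,0,0,0],[0,0,0,0,0,0],[0,0,0,0,0,0],[0,0,0,0,0,0]]], jaw=0)

```text
clock: 59.35
eef_pos: [497.7, -379.0, 33.3]
tool_rot: [3.139, -0.004, 0.786]
force: [1.6, 3.4, 6.2]
width: 6.6
```

>>> move_arm(moves=[[[0.001,0,0,0,0,0],[0.003,0,0,0,0,0],[0.006,0,0,0,0,0],[0.01,0,0,0,0,0],[0.014,0,0,0,0,0],[0.018,0,0,0,0,0],[0.022,0,0,0,0,0],[0.026,0,0,0,0,0],[0.03,0,0,0,0,0],[0.034,0,0,0,0,0],[0.037,0,0,0,0,0],[0.04,0,0,0,0,0],[0.042,0,0,0,0,0],[0.044,0,0,0,0,0],[0.046,0,0,0,0,0],[0.048,0,0,0,0,0],[0.05,0,0,0,0,0]]])

```text
clock: 61.48
eef_pos: [530.9, -345.6, 33.3]
tool_rot: [3.14, -0.0, 0.785]
force: [-2.2, -1.3, 7.2]
width: 6.7
```

>>> move_arm(moves=[[[0.002,0,0,0,0,0],[0.004,0,0,0,0,0],[0.006,0,0,0,0,0],[0.008,0,0,0,0,0],[0.01,0,0,0,0,0],[0.012,0,0,0,0,0],[0.014,0,0,0,0,0],[0.016,0,0,0,0,0],[0.018,0,0,0,0,0],[0.02,0,0,0,0,0],[0.022,0,0,0,0,0],[0.023,0,0,0,0,0],[0.024,0,0,0,0,0],[0.024,0,0,0,0,0]]])

```text
clock: 63.22
eef_pos: [548.5, -328.0, 33.3]
tool_rot: [3.14, -0.001, 0.785]
force: [-0.4, -0.0, 5.9]
width: 6.9
```

```bash
python3 - <<'E'
from h import *
two('i20',(360,100,200),(130,230,240))
c=cam('wrist');cv2.imwrite('pics/w23.png',c['img'])
E
```

```text
63.225 [ 548.49623221 -327.95817998   33.26746155] [ 3.14030690e+00 -1.28614793e-03  7.85103270e-01] [-0.44620022 -0.01416851  5.89183026] 6.850391350303401
```

View pics/i20.png

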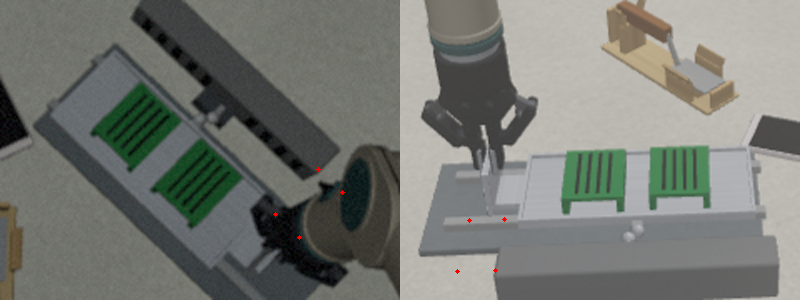

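The grip is back at the original home pose, (548.5,-328) against (548.6,-328.1), and the detent balls line up. I'll give it a small extra push, then release and retreat.

>>> move_arm(moves=[[[0.002,0,0,0,0,0],[0.003,0,0,0,0,0],[0.003,0,0,0,0,0],[0,0,0,0,0,0],[0,0,0,0,0,0]]])

```text
clock: 64.0
eef_pos: [548.5, -327.9, 33.3]
tool_rot: [3.14, -0.002, 0.785]
force: [-0.8, 0.3, 6.7]
width: 6.2
```

>>> move_arm(moves=[[[0,0,0,0,0,0],[0,0,0,0,0,0],[0,0,0,0,0,0],[0,0,-0.02,0,0,0],[0,0,-0.06,0,0,0],[0,0,-0.11,0,0,0],[0,0,-0.16,0,0,0],[0,0,-0.19,0,0,0],[0,0,-0.19,0,0,0]]], jaw=0.35)

```text
clock: 65.12
eef_pos: [550.5, -327.7, 227.1]
tool_rot: [3.134, -0.005, 0.786]
force: [0.4, -0.2, -0.4]
width: 30.1
```

```bash
python3 - <<'E'
from h import *
two('i21',(360,100,200),(130,230,240))
c=cam('wrist');cv2.imwrite('pics/w24.png',c['img'])
t=cam('top');cv2.imwrite('pics/t24.png',t['img'])
# deck-frame check from wrist: plate top edge
for uv in [(0,0)]: pass
E
```

```text
65.125 [ 550.45456752 -327.74988214  227.13882202] [ 3.13410377 -0.00488702  0.78550655] [ 0.37575162 -0.15673155 -0.40444861] 30.106193654296295
```

View pics/w24.png

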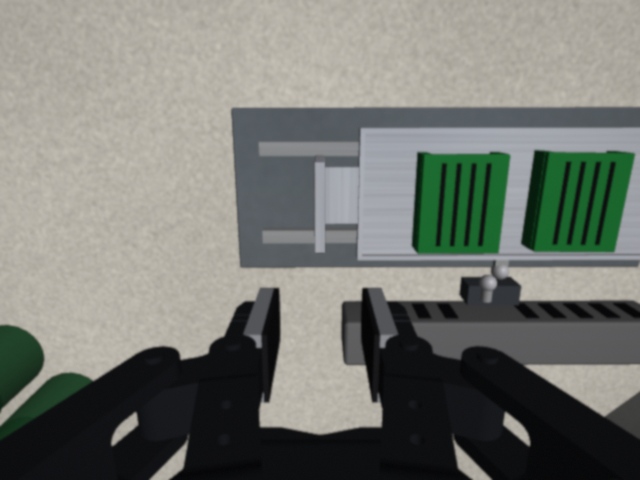

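View pics/t24.png

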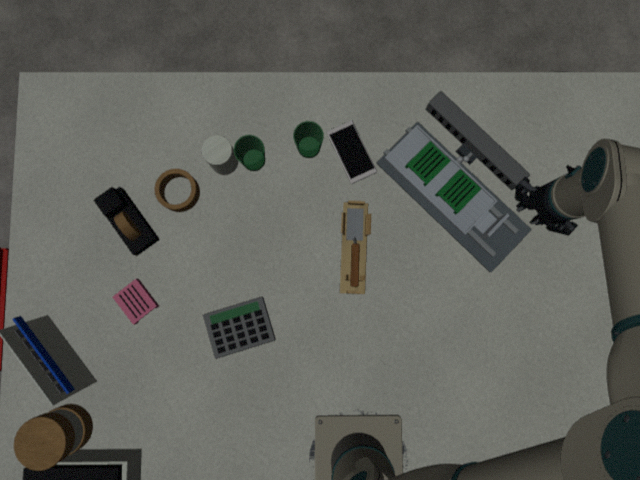

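```bash
python3 - <<'E'
from h import *
c=cam('wrist')
print((unproj(c,(315,157),84)+unproj(c,(316,251),84))/2,'home ref [545.9,-330.4]')
a=cv2.imread('pics/top0.png');b=cv2.imread('pics/t24.png')
d=cv2.absdiff(a,b).max(2)
v=np.hstack([a[100:260,360:540],b[100:260,360:540]]);cv2.imwrite('pics/cmp.png',cv2.resize(v,None,fx=2.2,fy=2.2))
# trivets in deck frame at z=54
t=cam('top');m=cv2.inRange(cv2.cvtColor(t['img'],cv2.COLOR_BGR2HSV),(50,90,40),(80,255,255));m[:,:380]=0;m[:,540:]=0
n,l,st,_=cv2.connectedComponentsWithStats(m);D=np.array([667,-208.]);y=np.array([.707,.707]);x=np.array([.707,-.707])
for i in range(1,n):
    if st[i,4]>200:
        p=np.argwhere(l==i)[:,::-1].astype(np.float32);r=cv2.minAreaRect(np.array([unproj(t,q,54)[:2] for q in p],np.float32))
        e=np.array(r[0])-D;print(r,'deck',e@x,e@y)
for n,z in (('spatula',20),):
  for k in ('top',):
    for q in models.place_of(k,n)[:2]: print(q['score'],unproj(t,q['uv'],z))
E
```

```text
[ 541.85144427 -326.52345386   84.        ] home ref [545.9,-330.4]
((700.8845825195312, -174.10549926757812), (66.65254211425781, 88.12898254394531), 44.804325103759766) deck -0.007012176513672428 47.91981185913085
((631.5895385742188, -245.10206604003906), (67.65394592285156, 88.35563659667969), 44.42070388793945) deck 1.1959644622802739 -51.26635691833496
0.68 [556.54089375  -8.41548709  20.        ]
0.67 [557.81631864   3.29151473  20.        ]
```

View pics/cmp.png

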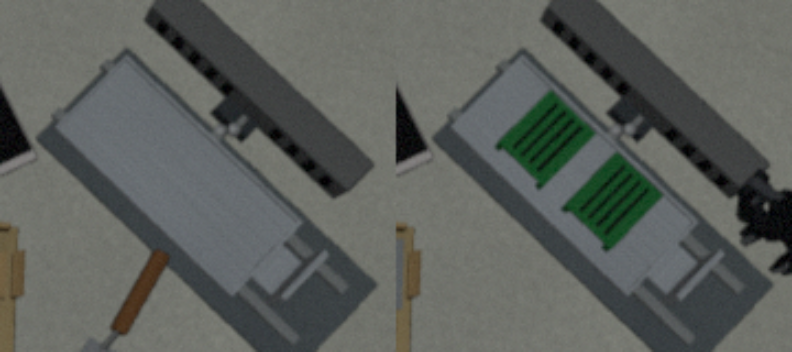

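The carriage matches its starting home picture: the plate shows 0 mm offset along the slide. The trivets are at deck (0,48) and (1,-51) mm and the spatula is in its cradle. Handing in.

```bash
python3 -c "
from cell import job
print(job.finish_job())"
```

```text
the job is handed in; nothing more can be done
None
```

The job is done and handed in at about 65 s of the 208 s allowed; it reported no verdict. I drew the carriage fully out, lifted both green trivets aboard with the spatula, seated the spatula in its cradle and pushed the carriage home. Only two green trivets were present, and I left the pink look-alike alone.

**Last checks**
- **Carriage:** the push plate was back at its starting home position, with 0 mm offset along the slide. An extra push of 3 mm did not move it.
- **Trivets:** they stand flat inside the rim at deck (x, y) of about (0, +48) and (1, −51) mm.
- **Spatula:** its blade lies between the cheeks and its handle in the notch. The best measurements put it within a few millimetres of the seat.
- **Bystanders:** none looked moved in the final top view, and the gripper is open and clear of everything.

**What failed or disagreed**
- **First plate pinch:** it closed on nothing, because the fingertips sat about 26 mm higher than the reported tool point. I repeated it 25 mm lower.
- **Second trivet:** it had been knocked about 35 mm aside mid-run, so I measured it again before lifting it.
- **Push plate:** the final wrist-camera view put it about 5.6 mm off across the slide. I put that down to camera error, since the slide only moves along its length.
- **Spatula detection:** one network detection put the spatula 11 mm further across than the other, at a similar score. The pictures support the centred one.

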